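# Unstack the returned kit cases into their cradles

### The arm

A 6-joint arm with a two-finger parallel gripper is mounted at the origin on a cart in front of the work surface, level with it; the furniture and walls round the work are solid. World frame = base frame: x ahead of the robot, y to its left, z up, the work surface at z = 0. Lengths are in m, angles in rad, forces in N, time in s.
With the tool pointing down it reaches from about 0.375 to 0.925 m from the base axis. Payload 5.7 kg.
Tool frame: the origin (TCP) lies at the very end of the fingers, on their centre line; the grasp point (between the pads) lies 19 mm behind it; x points along the fingers, y is the direction in which the jaws open and shut, and the axes are right-handed (so a half turn about x gives the same grasp; the last joint's range is limited). The gripper opens to 85 mm and grips with 20 to 120 N. Pads are 22 mm wide; open, the fingers measure 114 mm over their backs; the gripper's body (76 mm by 85 mm) begins 54 mm behind the grasp point. The pads swing forward as they close: fully open they stand 13 mm farther back than shut.
Start: joints at [1.076, 0.359, 1.51, -0, 1.272, -0.115], TCP at [0.222, 0.557, 0.231] pointing down, gripper open.
Joint ranges: [-2.97, 2.97], [-1.01, 2.36], [0.21, 2.38], [-0.96, 4.11], [0.2, 2.71], [-2.98, 2.98]. Speed limits (rad/s): [2.39, 2.39, 3.14, 3.14, 3.14, 3.14].

### API

Orientations are given as a 3x3 rotation matrix whose columns are the frame's x, y, z axes.
In Python, from workcell import robot, grab_frame, camera_model, spotter gives the robot as it stands. The module is installed in compiled form; this text tells all that it offers.
- The arm moves only by the shell command python3 -m handwheel 'ROWS' [FORCE]. ROWS is JSON, a list of rows, each a list of 5 numbers: the opening, from -1 (shut) to 1 (fully open), then the shift along the tool's x, y, z in m, then the turn about the tool's x in rad. A call has 1 to 20 rows; each row is the pose to reach, as a shift and turn from the pose commanded when the call began, along the tool's axes at that moment; what a row does not reach only later rows make up. A row lasts 1/8 s, in which the tool goes at most 62.5 mm and 10.7 degrees, less where a joint would pass 70% of its speed; a pose out of reach is approached as far as the arm can. A call with a gripper value outside its range is refused whole. The fingers move at their own pace and stop on an object; FORCE is the grip in N (left out, the last holds). Time passes only in rows, so rows that repeat a pose let the fingers close. It gives the time, the measured TCP pose, the force and the opening at its end, in the units of the state.
- robot.sense(): the state, without advancing time (a new reading comes with each control period).
- grab_frame(name): name is "scene" or "top" or "wrist"; returns the picture (400x640x3 uint8, red, green, blue); there is no depth.
- camera_model(name): a dict with "fov_y" (degrees; the focal length in pixels is half the picture's height over the tangent of half this angle, whatever the lens; pixels are square), "cx", "cy" (the principal point, pixels), "R" (3x3) and "t" (3): a world point X has camera coordinates R X + t. Camera axes: x right, y down, z forward; pixel columns grow to the right and rows downward; lengths in m; the calibration is good to about 2 mm. A picture is of the moment at which its call begins: read the wrist's pose just before it. camera_model takes no time and is no camera call; for the wrist camera it gives the pose at the moment of the call.
- robot.finish_job(): hands the job in, once; it reports no verdict.
Trained networks look in the newest picture that a camera, given by its name, has taken for a name from the list of things; names that differ only in an ending like _2 or _b are one class to them, and where a whole thing is asked for, a point or a joint stands for the part that bears it (a point fixed in the world has none). Each returns a list of dicts, best first, with "conf" (0 to 1); they miss things now and then, are a little off and sometimes report something else, mostly with a low value. They report only what shows in the picture. A call takes as long as a camera call. They do not tell look-alikes from the thing itself.
- spotter.look_for(query, camera): "at" ([x, y, z] in m, in the coordinates of the camera as it stood for that picture, good to about 4 mm: the middle of the surface that is visible of it).
- spotter.cut_out(query, camera): "pixels" (400x640 bool, what is visible of it).
- spotter.landmark_of(query, camera): "at" ([x, y, z] in m, in the coordinates of the camera as it stood for that picture, good to about 4 mm: a listed point, or the origin of a listed thing).
The state is a dict: "t": time; "joint_positions": joint angles; "qvel": joint speeds; "joint_torque": joint torques, N m; "tool_pos": TCP position; "ee_rot": TCP orientation; "ft_force": force on the tool from outside, world axes, zero at the start; "ft_torque": the same for the moment, N m; "finger_gap": finger opening in m.
Only numpy, scipy, OpenCV 4.12 (cv2) and the standard library are available. Lean on these libraries where they do the work, as an engineer would, in place of code of your own. Each camera call takes 0.05 s, during which the arm holds its last target.

### The job

The lending kits have come back as one pile of coloured cases. Take the pile apart from the top down, one case at a time, and set each case down gently, never dropping it, centred and flat in the cradle of its own colour, lying lengthwise between the end stops. Leave the yellow-lidded jar and the glue stick standing where they are.

Things in the scene. Friction and masses are not known exactly. Their poses are not given: they have to be found in the camera images.
- case_blue: loose blue plastic case (solid block, black seam, steel catch at one end), 136 mm long (own x) x 66 mm wide (own y) x 30 mm high (own z), under 0.5 kg; at the start it lies flat, at the bottom of the pile. Origin: centre of its underside. Either way round is the same to its cradle
- case_yellow: loose yellow plastic case (solid block, black seam, steel catch at one end), 112 mm long (own x) x 60 mm wide (own y) x 28 mm high (own z), under 0.5 kg; at the start it lies flat, second from the bottom, on the blue case. Origin: centre of its underside. Either way round is the same to its cradle
- case_green: loose green plastic case (solid block, black seam, steel catch at one end), 90 mm long (own x) x 54 mm wide (own y) x 26 mm high (own z), under 0.5 kg; at the start it lies flat, third from the bottom, on the yellow case. Origin: centre of its underside. Either way round is the same to its cradle
- case_red: loose red plastic case (solid block, black seam, steel catch at one end), 68 mm long (own x) x 46 mm wide (own y) x 26 mm high (own z), under 0.5 kg; at the start it lies flat, at the top of the pile, on the green case, with a white label on its lid. Origin: centre of its underside. Either way round is the same to its cradle
- cradle_blue: fixed low cradle with a blue pad, 168 mm long (own x) x 90 mm wide (own y), for the blue case. The flat pad surface is 6 mm above the origin, 156 mm long between two end stops (6 mm thick, tops 14 mm above the origin, with a blue strip), open along both long sides. Origin: centre of its underside, on the worktop. Two cradles lie left of the pile, two right; which is where varies
- cradle_yellow: fixed low cradle with a yellow pad, 144 mm long (own x) x 84 mm wide (own y), for the yellow case. The flat pad surface is 6 mm above the origin, 132 mm long between two end stops (6 mm thick, tops 14 mm above the origin, with a yellow strip), open along both long sides. Origin: centre of its underside, on the worktop. Two cradles lie left of the pile, two right; which is where varies
- cradle_green: fixed low cradle with a green pad, 122 mm long (own x) x 78 mm wide (own y), for the green case. The flat pad surface is 6 mm above the origin, 110 mm long between two end stops (6 mm thick, tops 14 mm above the origin, with a green strip), open along both long sides. Origin: centre of its underside, on the worktop. Two cradles lie left of the pile, two right; which is where varies
- cradle_red: fixed low cradle with a red pad, 100 mm long (own x) x 70 mm wide (own y), for the red case. The flat pad surface is 6 mm above the origin, 88 mm long between two end stops (6 mm thick, tops 14 mm above the origin, with a red strip), open along both long sides. Origin: centre of its underside, on the worktop. Two cradles lie left of the pile, two right; which is where varies
- jar_yellow: loose clear jar with a yellow screw lid, 92 mm across, 123 mm high, standing behind the pile to the left; a bystander. Origin: centre of its underside
- glue_stick: loose pale yellow glue stick, 25 mm across, 91 mm high, standing on end behind the pile; a bystander. Origin: centre of its underside
Things that resemble listed ones, but are neither listed nor needed, are in the scene too. Leave any pink look-alike of the case_yellow alone.

How it is judged:
By the outcome, as a careful person would: the job done as asked, in the order asked, and still so for the second after the job is handed in, with the robot touching nothing.
It also fails if it takes over 99 s, if anything falls off the work surface, if the arm or the gripper's body presses on something with over 40 N, if the wrist force passes 120 N, or if a joint passes its speed limit or range.

## Working session

There is one attempt and no reset: what is moved stays moved. The work goes in short steps, Python scripts to look and compute and a shell command to move; the robot and the scene stay as the last step left them, time stands still between calls to the robot, and variables do not carry over. Pictures are saved under pics/ and viewed, and the job is handed in when it is done.

```bash
mkdir -p pics; ls; python3 - <<'E'
from workcell import robot, grab_frame, camera_model, spotter
import cv2
for n in ("scene","top"):
    cv2.imwrite(f"pics/{n}0.png",grab_frame(n)[:,:,::-1])
    m=camera_model(n);print(n,m)
s=robot.sense();print(s)
E
```

```text
pics
scene {'fov_y': 47.24843571323686, 'cx': 318.19630251003485, 'cy': 205.18379003094861, 'R': array([[ 0.68659453, -0.72687006,  0.01574374],
       [-0.32105871, -0.32255556, -0.89043765],
       [ 0.6523107 ,  0.60631496, -0.45483285]]), 't': array([-0.36681303,  0.25699872,  0.96985242])}
top {'fov_y': 47.74752333053475, 'cx': 320.73723898990335, 'cy': 195.89669691090418, 'R': array([[-1.27630789e-03, -9.99979801e-01,  6.22649575e-03],
       [-9.87613490e-01,  2.83529648e-04, -1.56906069e-01],
       [ 1.56901134e-01, -6.34963165e-03, -9.87593903e-01]]), 't': array([-0.0083711 ,  0.56952878,  1.32153962])}
{'t': 0.1, 'joint_positions': array([ 1.07587432e+00,  3.59466016e-01,  1.51135636e+00, -7.79344979e-06,
        1.27250927e+00, -1.15064651e-01]), 'qvel': array([ 0.00132479, -0.00156781, -0.00266963,  0.00022171,  0.00035183,
       -0.00015994]), 'joint_torque': array([ 4.49520321e-04, -5.28655136e+01, -2.79347473e+01, -1.22903325e-04,
        4.99071961e-03,  4.95774634e-05]), 'tool_pos': array([0.22215905, 0.5566717 , 0.23050574]), 'ee_rot': array([[-8.19403627e-04,  3.70785155e-01,  9.28718309e-01],
       [-1.53386513e-03,  9.28717062e-01, -3.70786011e-01],
       [-9.99998488e-01, -1.72835203e-03, -1.92259710e-04]]), 'ft_force': array([ 0.71988431, -0.58872195, -0.26635527]), 'ft_torque': array([ 0.01327322, -0.0301855 , -0.02155909]), 'finger_gap': 0.08517608724007521}
```

View pics/scene0.png

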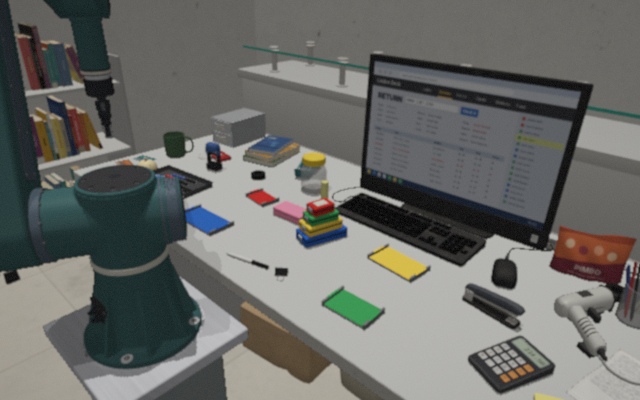

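View pics/top0.png

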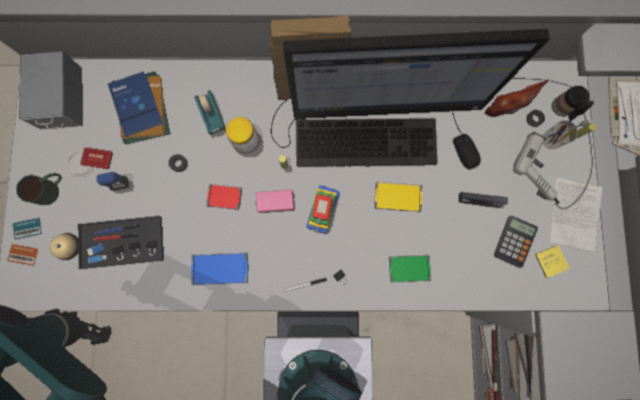

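The pile is at about (322,210). The cradles are red (224,197), blue (220,269), yellow (398,197) and green (409,269). The pink look-alike is at (274,201), left of the pile, with the jar at (242,134) and the glue stick at (283,161). I'll measure these next.

```bash
cat > h.py <<'E'
from workcell import robot, grab_frame, camera_model, spotter
import cv2, numpy as np
def K(m):
    f=200/np.tan(np.radians(m["fov_y"])/2); return f
def back(m,px,z):
    px=np.asarray(px,float).reshape(-1,2); f=K(m)
    d=np.c_[(px[:,0]-m["cx"])/f,(px[:,1]-m["cy"])/f,np.ones(len(px))]@m["R"]
    c=-m["R"].T@m["t"]
    return (c+d*((z-c[2])/d[:,2])[:,None])[:,:2]
def proj(m,X):
    X=np.asarray(X,float).reshape(-1,3);c=X@m["R"].T+m["t"];f=K(m)
    return c[:,:2]/c[:,2:]*f+[m["cx"],m["cy"]]
def rect(m,mask,z):
    mask=mask.astype(np.uint8)
    n,l,st,_=cv2.connectedComponentsWithStats(mask)
    k=1+np.argmax(st[1:,4]); mask=(l==k).astype(np.uint8)
    mask=cv2.resize(mask,None,fx=4,fy=4,interpolation=cv2.INTER_NEAREST)
    cs,_=cv2.findContours(mask,0,1); c=max(cs,key=cv2.contourArea).reshape(-1,2)
    p=back(m,(c+.5)/4-.5,z)
    (cx,cy),(w,h),a=cv2.minAreaRect((p*1000).astype(np.float32))
    if w<h:w,h,a=h,w,a+90
    a=(a+90)%180-90
    # centroid
    M=cv2.moments((p*1000).astype(np.float32).reshape(-1,1,2))
    return dict(c=(round(cx/1000,4),round(cy/1000,4)),cen=(round(M['m10']/M['m00']/1000,4),round(M['m01']/M['m00']/1000,4)),lw=(round(w,1),round(h,1)),deg=round(a,1))
def go(x,y,z,deg=None):
    "deg: wanted world heading of jaw axis y (mod 180)"
    s=robot.sense();R=s["ee_rot"];d=R.T@(np.array([x,y,z])-s["tool_pos"])
    print("shift mm",np.round(d*1000,1))
    if deg is not None:
        ya=np.degrees(np.arctan2(R[1,1],R[0,1]))
        t=-( (deg-ya+90)%180-90)   # tool x points down
        print("turn deg",round(t,2),"rad",round(np.radians(t),4),"alt",round(np.radians(t+(180 if t<0 else -180)),4),"q6",s["joint_positions"][5])
E
python3 - <<'E'
from h import *
im=grab_frame("top");m=camera_model("top")
H={"red":110,"green":84,"yellow":58,"blue":30}
for c in H:
    for q,z in (("cradle_"+c,.008),("case_"+c,H[c]/1000)):
        for r in spotter.cut_out(q,"top")[:2]:
            if r["conf"]>.2:
                print(q,round(r["conf"],2),rect(m,r["pixels"],z))
        for r in spotter.landmark_of(q,"top")[:2]:
            print("    lm",round(r["conf"],2),np.round(m["R"].T@(np.array(r["at"])-m["t"]),4))
cv2.imwrite("pics/top_crop.png",cv2.resize(im[120:300,180:450],None,fx=2.9,fy=2.9,interpolation=2)[:,:,::-1])
print(robot.sense()["t"])
E
```

```text
cradle_red 0.65 {'c': (0.5759, 0.2927), 'cen': (0.5752, 0.2935), 'lw': (106.9, 75.3), 'deg': 84.5}
    lm 0.64 [0.5754 0.2931 0.0016]
    lm 0.25 [ 0.6741  0.107  -0.0034]
case_red 0.91 {'c': (0.528, -0.0112), 'cen': (0.5274, -0.0112), 'lw': (78.3, 47.9), 'deg': -13.8}
    lm 0.96 [ 0.5292 -0.0141  0.0828]
cradle_green 0.8 {'c': (0.3544, -0.2775), 'cen': (0.3541, -0.2773), 'lw': (127.0, 80.1), 'deg': -87.6}
cradle_green 0.35 {'c': (0.354, 0.2994), 'cen': (0.3544, 0.2993), 'lw': (172.8, 93.3), 'deg': -89.0}
    lm 0.97 [ 3.528e-01 -2.753e-01 -3.000e-04]
case_green 0.76 {'c': (0.5656, -0.0249), 'cen': (0.567, -0.0242), 'lw': (61.1, 31.9), 'deg': 51.5}
    lm 0.46 [ 0.5281 -0.0147  0.0539]
    lm 0.28 [ 0.5312 -0.0155 -0.0009]
cradle_yellow 0.69 {'c': (0.5746, -0.2499), 'cen': (0.5748, -0.2487), 'lw': (150.9, 86.4), 'deg': 85.9}
cradle_yellow 0.31 {'c': (0.3548, -0.2778), 'cen': (0.3547, -0.2784), 'lw': (126.7, 79.0), 'deg': -88.5}
    lm 0.73 [ 0.5753 -0.2501  0.0023]
case_yellow 0.65 {'c': (0.5543, 0.1293), 'cen': (0.5541, 0.1301), 'lw': (114.3, 64.0), 'deg': -86.6}
case_yellow 0.57 {'c': (0.481, 0.0026), 'cen': (0.4813, 0.0025), 'lw': (58.2, 15.8), 'deg': 74.0}
    lm 0.91 [ 0.56    0.1355 -0.0026]
    lm 0.5 [ 0.5332 -0.0117  0.032 ]
cradle_blue 0.97 {'c': (0.3548, 0.2994), 'cen': (0.3547, 0.2996), 'lw': (174.2, 91.9), 'deg': 89.9}
    lm 0.57 [ 0.3535  0.2972 -0.0028]
case_blue 0.56 {'c': (0.5625, -0.0435), 'cen': (0.5703, -0.041), 'lw': (109.0, 53.8), 'deg': 19.2}
    lm 0.62 [ 0.5302 -0.0146  0.001 ]
    lm 0.32 [ 0.3498 -0.2764 -0.0046]
0.95
```

View pics/top_crop.png

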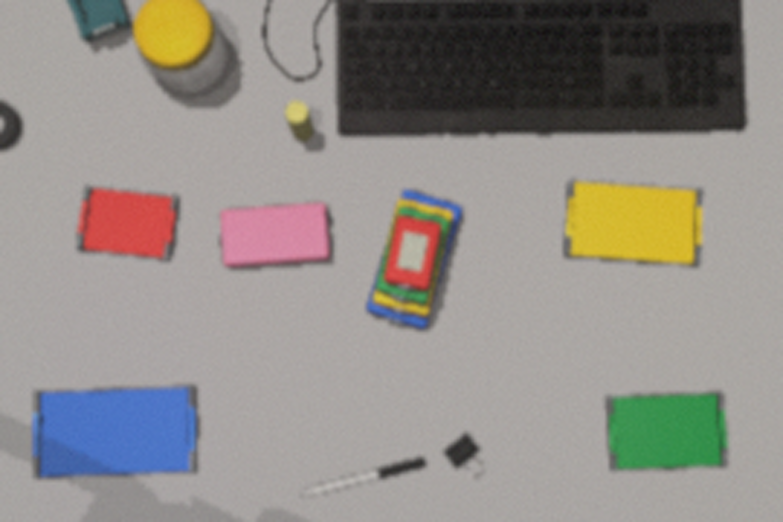

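Possible confusions:
- **Red case:** the pile top is at crop (412,252) with the white label. The red cradle (128,222) and the red box (top picture 96,157) could be taken for it.
- **Yellow case:** the second layer is at crop (430,208). The pink block (275,235) is the look-alike, and cradle_yellow is at (632,222).
- **Green and blue cases:** layers in the pile, against the flat cradles.

I choose the pile at crop (412,252). I'll look at it with the wrist camera.

```bash
python3 - <<'E'
from h import *
go(0.50,-0.012,0.27,76.2)
E
```

```text
shift mm [ -38.7 -425.8  468.8]
turn deg -7.96 rad -0.1389 alt 3.0027 q6 -0.11510593223564416
```

```bash
python3 -m handwheel '[[1,-0.04,-0.1,0.11,-0.14],[1,-0.04,-0.2,0.22,-0.14],[1,-0.04,-0.3,0.33,-0.14],[1,-0.04,-0.426,0.469,-0.14],[1,-0.04,-0.426,0.469,-0.14],[1,-0.04,-0.426,0.469,-0.14],[1,-0.04,-0.426,0.469,-0.14],[1,-0.04,-0.426,0.469,-0.14],[1,-0.04,-0.426,0.469,-0.14],[1,-0.04,-0.426,0.469,-0.14],[1,-0.04,-0.426,0.469,-0.14],[1,-0.04,-0.426,0.469,-0.14],[1,-0.04,-0.426,0.469,-0.14],[1,-0.04,-0.426,0.469,-0.14]]'
python3 - <<'E'
from h import *
m=camera_model("wrist");im=grab_frame("wrist")
cv2.imwrite("pics/w1.png",im[:,:,::-1]); print(m["R"],-m["R"].T@m["t"],m["fov_y"],robot.sense()["tool_pos"])
print("pile centre px",proj(m,[.528,-.012,.11]))
E
```

```text
t: 2.7
tool_pos: [0.4994, -0.0108, 0.2713]
ee_rot: [[-0.0, 0.236, 0.972], [0.0, 0.972, -0.236], [-1.0, 0.0, -0.0]]
ft_force: [-0.4, -0.4, -0.4]
finger_gap: 0.0854
[[ 2.35289808e-01  9.71924904e-01  8.28548143e-04]
 [ 9.21128473e-01 -2.23264509e-01  3.18865638e-01]
 [ 3.10098440e-01 -7.42626354e-02 -9.47799567e-01]] [0.41895594 0.00788958 0.41414801] 65.42224032824153 [ 0.49952245 -0.01100272  0.27135281]
pile centre px [[324.93893045 205.02528979]]
```

View pics/w1.png

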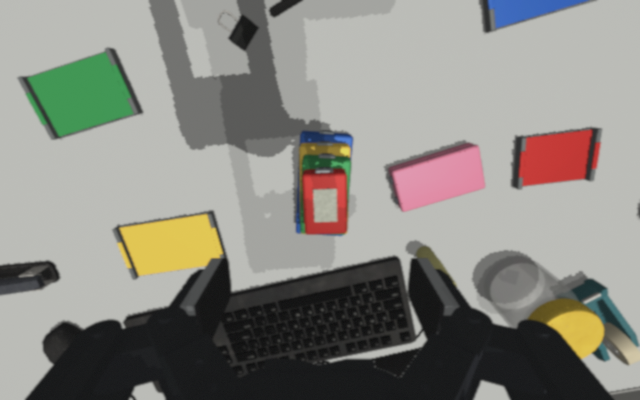

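The wrist view shows the stack at about (325,185). Red is on top with its white label at (325,205), and the edges of green, yellow and blue peek out above it. The pink case is at (437,178).

```bash
python3 - <<'E'
from h import *
m=camera_model("wrist");im=grab_frame("wrist")
cv2.imwrite("pics/w1c.png",cv2.resize(im[120:245,285:370],None,fx=4.7,fy=4.7,interpolation=2)[:,:,::-1])
for c,z in (("case_red",.110),("cradle_red",.008),("cradle_green",.008),("cradle_yellow",.008)):
    for r in spotter.cut_out(c,"wrist")[:2]: print(c,round(r["conf"],2),rect(m,r["pixels"],z))
# red top face: predicted outlines
def outline(cx,cy,deg,L,W,z):
    a=np.radians(deg);R=np.array([[np.cos(a),-np.sin(a)],[np.sin(a),np.cos(a)]])
    p=np.array([[1,1],[1,-1],[-1,-1],[-1,1]])*[L/2,W/2]@R.T+[cx,cy]
    return np.c_[p,np.full(4,z)]
for k in [(.068,.046,.110),(.068,.046,.084)]:
    print(np.round(proj(m,outline(.528,-.0112,-13.8,*k)),1).tolist())
E
```

```text
case_red 0.8 {'c': (0.5245, -0.0111), 'cen': (0.5252, -0.0109), 'lw': (74.0, 46.0), 'deg': -12.0}
case_red 0.51 {'c': (0.4723, -0.0018), 'cen': (0.4715, -0.0012), 'lw': (55.5, 27.1), 'deg': -85.9}
cradle_red 0.72 {'c': (0.5733, 0.2934), 'cen': (0.5722, 0.2932), 'lw': (111.3, 74.4), 'deg': 84.0}
cradle_green 0.77 {'c': (0.3523, -0.2791), 'cen': (0.3534, -0.2793), 'lw': (134.3, 82.1), 'deg': -87.9}
cradle_yellow 0.59 {'c': (0.573, -0.2498), 'cen': (0.5713, -0.2509), 'lw': (155.6, 88.4), 'deg': 87.4}
[[346.9, 234.5], [304.1, 234.4], [303.2, 172.7], [349.1, 172.9]]
[[345.0, 224.7], [305.1, 224.6], [304.4, 166.9], [346.8, 167.0]]
```

View pics/w1c.png

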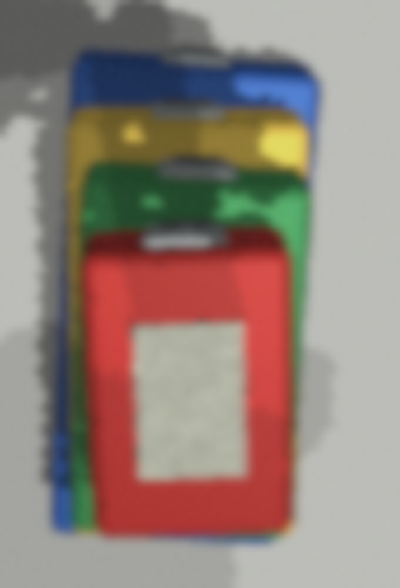

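```bash
cat >> h.py <<'E'
def quad(m,px,z,L,W):
    p=back(m,px,z); 
    # fit rect of known size: centre=mean of corners; angle by Procrustes
    c=p.mean(0);q=p-c
    best=None
    T=np.array([[1,1],[1,-1],[-1,-1],[-1,1]])*[L/2,W/2]
    for t in (T,T[::-1],np.roll(T,1,0),np.roll(T[::-1],1,0)):
        a=np.arctan2((t[:,0]*q[:,1]-t[:,1]*q[:,0]).sum(),(t*q).sum())
        Rm=np.array([[np.cos(a),-np.sin(a)],[np.sin(a),np.cos(a)]])
        e=np.sqrt(((t@Rm.T-q)**2).sum(1).mean())
        if best is None or e<best[0]:best=(e,a)
    d=(np.degrees(best[1])+90)%180-90
    print("centre",np.round(c,4),"deg",round(d,2),"rms mm",round(best[0]*1000,2),"sides",[round(float(np.linalg.norm(p[i]-p[(i+1)%4])*1000),1) for i in range(4)])
    return c,d
E
python3 - <<'E'
from h import *
m=camera_model("wrist")
px=np.array([[103,533],[292,528],[288,250],[87,255]])/4.7+[285,120]
c,d=quad(m,px,.110,.068,.046)
go(c[0],c[1],.16,d+90); go(c[0],c[1],.089,d+90)
E
```

```text
centre [ 0.5282 -0.0119] deg -11.59 rms mm 2.02 sides [43.1, 65.2, 43.0, 65.4]
shift mm [111.4   6.7  27.4]
turn deg -2.12 rad -0.0369 alt 3.1047 q6 -1.4935761573020507
shift mm [182.4   6.7  27.4]
turn deg -2.12 rad -0.0369 alt 3.1047 q6 -1.4935761573020507
```

```bash
python3 -m handwheel '[[1,0.03,0.006,0.027,-0.037],[1,0.08,0.0065,0.027,-0.037],[1,0.12,0.0065,0.027,-0.037],[1,0.15,0.0065,0.027,-0.037],[1,0.165,0.0065,0.027,-0.037],[1,0.175,0.0065,0.027,-0.037],[1,0.182,0.0065,0.027,-0.037],[1,0.182,0.0065,0.027,-0.037],[1,0.182,0.0065,0.027,-0.037]]' 40
python3 - <<'E'
from h import *
cv2.imwrite("pics/w2.png",grab_frame("wrist")[:,:,::-1])
E
```

```text
t: 4.12
tool_pos: [0.5284, -0.0125, 0.09]
ee_rot: [[0.001, 0.201, 0.98], [-0.0, 0.98, -0.201], [-1.0, -0.0, 0.001]]
ft_force: [0.2, -0.1, 0.4]
finger_gap: 0.0854
```

View pics/w2.png

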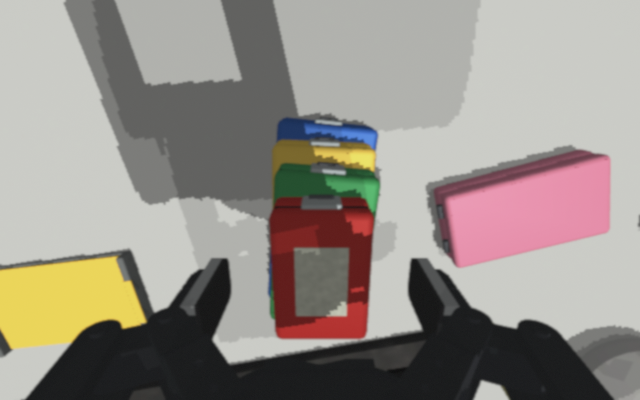

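The red case sits centred between the fingers at (322,270). Close.

```bash
python3 -m handwheel '[[-1,0,0,0,0],[-1,0,0,0,0],[-1,0,0,0,0],[-1,0,0,0,0],[-1,0,0,0,0],[-1,0,0,0,0]]' 40
python3 -m handwheel '[[-1,-0.01,0,0,0],[-1,-0.03,0,0,0],[-1,-0.06,0,0,0],[-1,-0.08,0,0,0],[-1,-0.08,0,0,0]]'
python3 - <<'E'
from h import *
cv2.imwrite("pics/w3.png",grab_frame("wrist")[:,:,::-1])
go(.5755,.2932,.12,-6); s=robot.sense();print(s["finger_gap"],s["joint_positions"])
E
```

```text
t: 4.92
tool_pos: [0.5281, -0.0125, 0.0897]
ee_rot: [[0.001, 0.201, 0.979], [-0.0, 0.979, -0.201], [-1.0, -0.0, 0.001]]
ft_force: [-0.3, 0.6, 5.8]
finger_gap: 0.0452
t: 5.55
tool_pos: [0.5291, -0.0126, 0.1709]
ee_rot: [[0.003, 0.201, 0.98], [-0.001, 0.98, -0.201], [-1.0, 0.0, 0.004]]
ft_force: [-0.0, -0.3, -0.9]
finger_gap: 0.0457
shift mm [ 49.7 308.9 -15.2]
turn deg 84.38 rad 1.4728 alt -1.6688 q6 -1.5222575192612864
0.04531949388269524 [-1.54274332e-01  3.23009101e-01  1.73935279e+00 -1.35011908e-04
  1.07799352e+00 -1.52225752e+00]
```

View pics/w3.png

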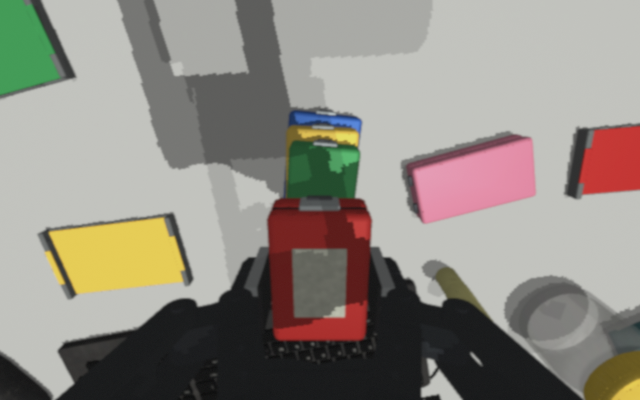

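```bash
python3 -m handwheel '[[-1,-0.03,0.05,0.002,0.18],[-1,-0.03,0.1,0.002,0.36],[-1,-0.03,0.15,0.002,0.54],[-1,-0.03,0.2,0.002,0.72],[-1,-0.03,0.217,0.002,0.9],[-1,-0.03,0.217,0.002,1.08],[-1,-0.03,0.217,0.002,1.26],[-1,-0.03,0.217,0.002,1.44],[-1,-0.03,0.217,0.002,1.473],[-1,-0.03,0.217,0.002,1.473],[-1,-0.03,0.217,0.002,1.473]]'
python3 - <<'E'
from h import *
m=camera_model("wrist");im=grab_frame("wrist")
cv2.imwrite("pics/w4.png",im[:,:,::-1]); print(robot.sense()["joint_positions"],robot.sense()["tool_pos"])
for q in ("cradle_red",):
    for r in spotter.cut_out(q,"wrist")[:2]: print(r["conf"],rect(m,r["pixels"],.008))
E
```

```text
t: 6.98
tool_pos: [0.5733, 0.1996, 0.1989]
ee_rot: [[-0.001, 0.995, -0.103], [-0.0, -0.103, -0.995], [-1.0, -0.001, 0.0]]
ft_force: [-1.0, -0.3, -2.2]
finger_gap: 0.0454
[ 2.21449358e-01  3.98682176e-01  1.53248532e+00 -7.96565218e-05
  1.21078640e+00  3.24989494e-01] [0.57342155 0.1996973  0.19908385]
```

View pics/w4.png

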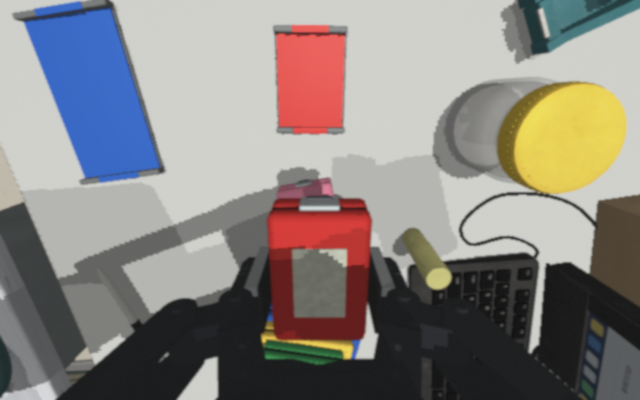

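```bash
cat >> h.py <<'E'
HUE={"red":(175,5),"green":(45,80),"yellow":(18,35),"blue":(100,125)}
def colmask(im,col,roi,smin=110,vmin=60):
    h=cv2.cvtColor(im,cv2.COLOR_RGB2HSV).astype(int);lo,hi=HUE[col]
    k=(h[...,0]>=lo)&(h[...,0]<=hi) if lo<hi else (h[...,0]>=lo)|(h[...,0]<=hi)
    k&=(h[...,1]>smin)&(h[...,2]>vmin)
    o=np.zeros_like(k);x0,y0,x1,y1=roi;o[y0:y1,x0:x1]=k[y0:y1,x0:x1];return o
E
python3 - <<'E'
from h import *
m=camera_model("wrist");im=grab_frame("wrist")
print("pad",rect(m,colmask(im,"red",(260,35,360,128)),.006),"roi all",rect(m,colmask(im,"red",(260,15,360,140)),.006))
cv2.imwrite("pics/w4c.png",cv2.resize(im[15:145,265:360],None,fx=4,fy=4,interpolation=2)[:,:,::-1])
cv2.imwrite("pics/w4d.png",cv2.resize(im[185:350,255:385],None,fx=3.5,fy=3.5,interpolation=2)[:,:,::-1])
E
```

```text
pad {'c': (0.5729, 0.291), 'cen': (0.5729, 0.2912), 'lw': (88.3, 67.0), 'deg': 83.8} roi all {'c': (0.573, 0.2917), 'cen': (0.573, 0.2921), 'lw': (102.3, 67.0), 'deg': 83.8}
```

View pics/w4c.png

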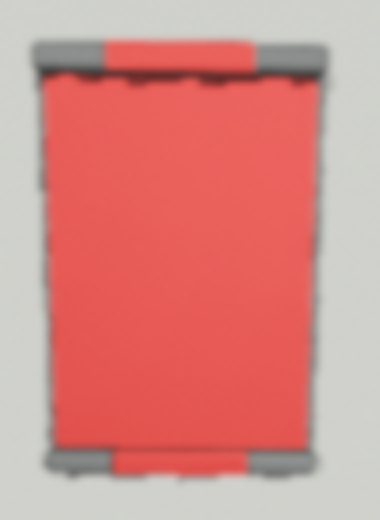

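View pics/w4d.png

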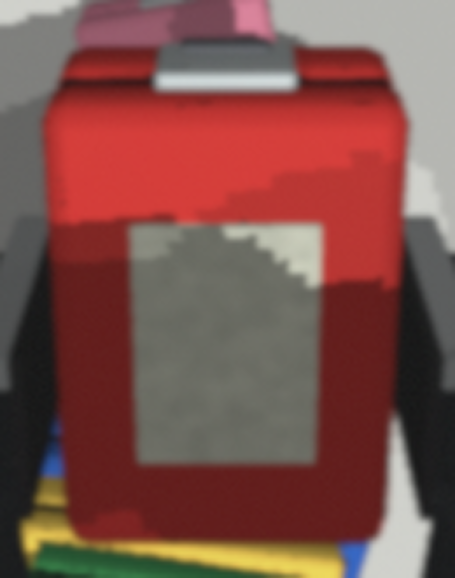

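```bash
python3 - <<'E'
from h import *
m=camera_model("wrist");s=robot.sense()
a,da=quad(m,np.array([[33,43],[328,45],[315,472],[46,472]])/4+[265,15],.014,.1,.07)
c,d=quad(m,np.array([[46,100],[406,102],[386,542],[74,542]])/3.5+[255,185],s["tool_pos"][2]+.0203,.068,.046)
print("case rel tcp (tool y,z)",(s["ee_rot"].T@(np.r_[c,0]-np.r_[s["tool_pos"][:2],0]))[1:], "jaw deg",np.degrees(np.arctan2(s["ee_rot"][1,1],s["ee_rot"][0,1])))
go(.5735,.2925,.03,-6.2)
E
```

```text
centre [0.5736 0.2915] deg 83.64 rms mm 0.62 sides [69.2, 98.8, 69.9, 99.2]
centre [0.5736 0.1996] deg 84.35 rms mm 1.46 sides [43.5, 66.3, 43.7, 66.6]
case rel tcp (tool y,z) [6.47752503e-05 1.04832496e-04] jaw deg -5.967585593751142
shift mm [169.3  -9.7 -92.3]
turn deg 0.23 rad 0.0041 alt -3.1375 q6 0.325606697426021
```

```bash
python3 -m handwheel '[[-1,0,-0.005,-0.05,0.004],[-1,0,-0.009,-0.0917,0.004],[-1,0.05,-0.009,-0.0917,0.004],[-1,0.1,-0.009,-0.0917,0.004],[-1,0.14,-0.009,-0.0917,0.004],[-1,0.16,-0.009,-0.0917,0.004],[-1,0.17,-0.009,-0.0917,0.004],[-1,0.175,-0.009,-0.0917,0.004],[-1,0.18,-0.009,-0.0917,0.004],[-1,0.183,-0.009,-0.0917,0.004],[-1,0.185,-0.009,-0.0917,0.004],[-1,0.185,-0.009,-0.0917,0.004]]'
python3 - <<'E'
from h import *
s=robot.sense();print(s["tool_pos"],s["ft_force"])
cv2.imwrite("pics/w5.png",grab_frame("wrist")[:,:,::-1])
E
```

```text
t: 8.62
tool_pos: [0.5742, 0.2919, 0.0144]
ee_rot: [[0.0, 0.994, -0.109], [-0.0, -0.109, -0.994], [-1.0, 0.0, -0.0]]
ft_force: [0.6, -0.7, -1.2]
finger_gap: 0.0451
[0.57422666 0.29189747 0.01443849] [ 0.57188525 -0.71701434 -1.24465789]
```

View pics/w5.png

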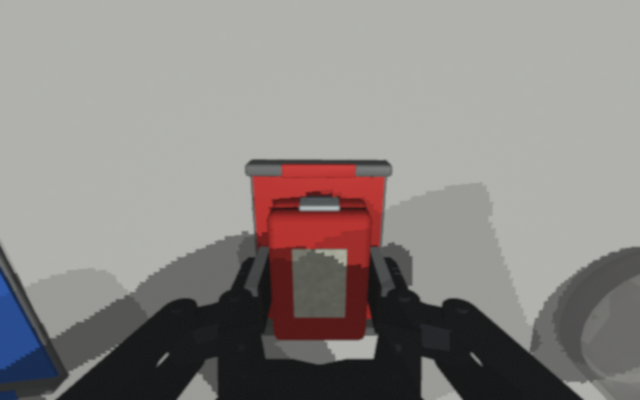

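The red case hangs about 2.5 mm above its pad, centred between the stops. Lower it to contact.

```bash
python3 -m handwheel '[[-1,0.001,0,0,0],[-1,0.0015,0,0,0],[-1,0.002,0,0,0],[-1,0.002,0,0,0]]'
```

```text
t: 9.18
tool_pos: [0.5741, 0.2919, 0.0122]
ee_rot: [[-0.0, 0.994, -0.109], [-0.0, -0.109, -0.994], [-1.0, -0.0, 0.0]]
ft_force: [-0.1, 0.4, -0.9]
finger_gap: 0.0453
```

```bash
python3 -m handwheel '[[-1,0.0005,0,0,0],[-1,0.001,0,0,0],[-1,0.001,0,0,0]]'
```

```text
t: 9.55
tool_pos: [0.5742, 0.2919, 0.0117]
ee_rot: [[0.0, 0.994, -0.109], [-0.0, -0.109, -0.994], [-1.0, 0.0, 0.0]]
ft_force: [-1.8, -0.8, 4.4]
finger_gap: 0.0449
```

```bash
python3 -m handwheel '[[0.1,0,0,0,0],[0.2,0,0,0,0],[0.35,0,0,0,0],[0.5,0,0,0,0],[0.7,0,0,0,0],[0.7,-0.03,0,0,0],[1,-0.09,0,0,0],[1,-0.15,0,0,0],[1,-0.2,0,0,0],[1,-0.24,0,0,0],[1,-0.24,0,0,0]]'
python3 - <<'E'
from h import *
m=camera_model("wrist");cv2.imwrite("pics/w6.png",grab_frame("wrist")[:,:,::-1])
go(.48,-.012,.27,77.5)
E
```

```text
t: 10.92
tool_pos: [0.5764, 0.2928, 0.2557]
ee_rot: [[0.008, 0.994, -0.109], [0.003, -0.109, -0.994], [-1.0, 0.007, -0.004]]
ft_force: [-0.9, 0.3, -1.0]
finger_gap: 0.0858
shift mm [-17.7 -61.3 312.7]
turn deg -83.74 rad -1.4616 alt 1.68 q6 0.4721459226439072
```

View pics/w6.png

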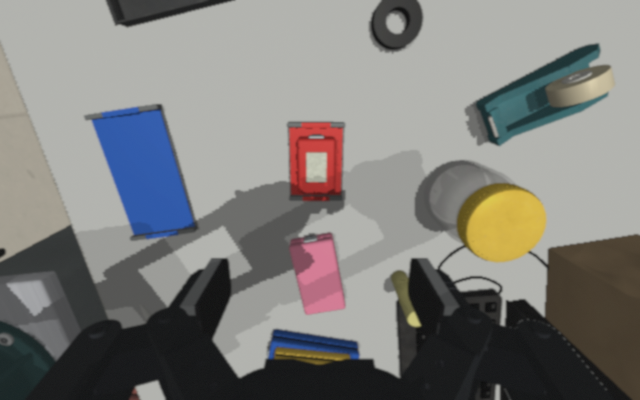

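Red lies centred in its cradle at (316,165). Next is green.

```bash
python3 -m handwheel '[[1,0,-0.01,0.06,-0.18],[1,0,-0.02,0.12,-0.36],[1,0,-0.03,0.18,-0.54],[1,0,-0.04,0.24,-0.72],[1,0,-0.043,0.3,-0.9],[1,0,-0.043,0.311,-1.08],[1,0,-0.043,0.311,-1.26],[1,0,-0.043,0.311,-1.46],[1,0,-0.043,0.311,-1.46],[1,0,-0.043,0.311,-1.46],[1,0,-0.043,0.311,-1.46]]'
python3 - <<'E'
from h import *
m=camera_model("wrist");im=grab_frame("wrist");cv2.imwrite("pics/w7.png",im[:,:,::-1])
p=proj(m,[.528,-.014,.084])[0].astype(int);print(p)
x,y=p[0]-60,p[1]-65
print("crop",x,y);cv2.imwrite("pics/w7c.png",cv2.resize(im[y:y+120,x:x+120],None,fx=4.5,fy=4.5,interpolation=2)[:,:,::-1])
E
```

```text
t: 12.35
tool_pos: [0.4974, -0.0124, 0.2509]
ee_rot: [[-0.001, 0.22, 0.976], [0.0, 0.976, -0.22], [-1.0, -0.0, -0.001]]
ft_force: [-0.5, -1.1, 1.7]
finger_gap: 0.0854
[324 205]
crop 264 140
```

View pics/w7c.png

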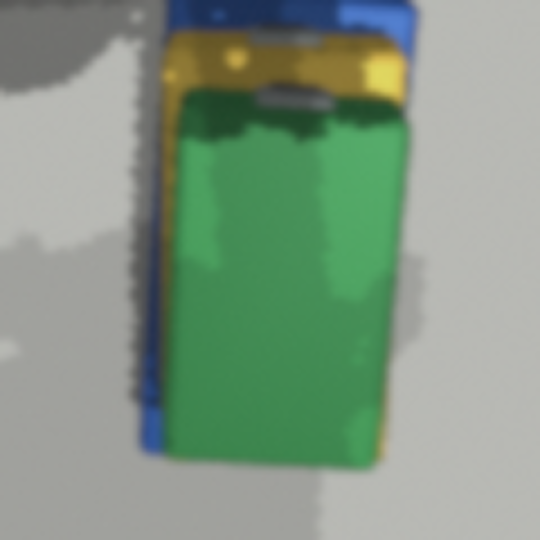

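```bash
python3 - <<'E'
from h import *
m=camera_model("wrist")
c,d=quad(m,np.array([[165,457],[378,467],[408,120],[182,110]])/4.5+[264,140],.084,.09,.054)
go(c[0],c[1],.0635,d+90)
E
```

```text
centre [ 0.5294 -0.0117] deg -15.74 rms mm 1.94 sides [52.3, 87.1, 51.1, 86.8]
shift mm [187.5   7.7  31.1]
turn deg 3.07 rad 0.0535 alt -3.0881 q6 -1.513450380127845
```

```bash
python3 -m handwheel '[[1,0.03,0.0077,0.031,0.053],[1,0.08,0.0077,0.031,0.053],[1,0.13,0.0077,0.031,0.053],[1,0.16,0.0077,0.031,0.053],[1,0.175,0.0077,0.031,0.053],[1,0.183,0.0077,0.031,0.053],[1,0.187,0.0077,0.031,0.053],[1,0.187,0.0077,0.031,0.053]]'
python3 - <<'E'
from h import *
cv2.imwrite("pics/w8.png",grab_frame("wrist")[:,:,::-1])
E
```

```text
t: 13.4
tool_pos: [0.5301, -0.0119, 0.065]
ee_rot: [[0.001, 0.27, 0.963], [-0.0, 0.963, -0.27], [-1.0, 0.0, 0.001]]
ft_force: [0.4, 0.4, -0.6]
finger_gap: 0.0853
```

View pics/w8.png

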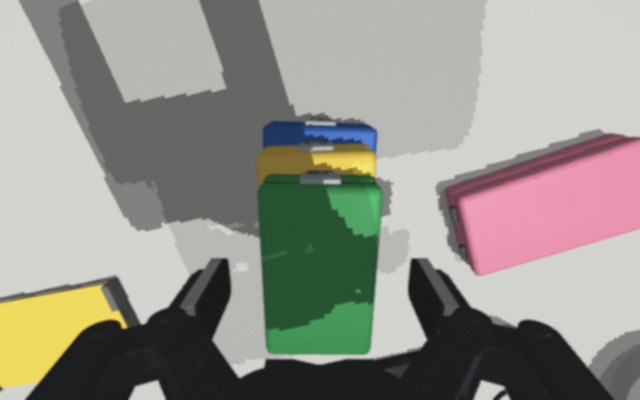

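Green is centred and aligned between the fingers at (320,265). Close and lift.

```bash
python3 -m handwheel '[[-1,0.001,0,0,0],[-1,0.001,0,0,0],[-1,0.001,0,0,0],[-1,0.001,0,0,0],[-1,0.001,0,0,0],[-1,0.001,0,0,0]]' 40
python3 -m handwheel '[[-1,-0.01,0,0,0],[-1,-0.03,0,0,0],[-1,-0.07,0,0,0],[-1,-0.12,0,0,0],[-1,-0.14,0,0,0],[-1,-0.14,0,0,0]]'
python3 - <<'E'
from h import *
go(.354,-.18,.205,2); s=robot.sense();print(s["finger_gap"],s["joint_positions"])
E
```

```text
t: 14.2
tool_pos: [0.5299, -0.0119, 0.0639]
ee_rot: [[0.001, 0.269, 0.963], [-0.0, 0.963, -0.269], [-1.0, -0.0, 0.001]]
ft_force: [-0.9, -1.1, 5.0]
finger_gap: 0.0527
t: 14.95
tool_pos: [0.5307, -0.012, 0.2052]
ee_rot: [[0.004, 0.269, 0.963], [-0.001, 0.963, -0.269], [-1.0, 0.0, 0.004]]
ft_force: [-0.1, 1.1, -1.5]
finger_gap: 0.0532
shift mm [  -0.4 -209.4 -124.9]
turn deg 72.37 rad 1.2632 alt -1.8784 q6 -1.4507100143038314
0.05320998139143443 [-1.52677987e-01  2.84347583e-01  1.69478957e+00 -7.44460276e-05
  1.15846520e+00 -1.45071001e+00]
```

```bash
python3 -m handwheel '[[-1,0,-0.06,-0.011,0.17],[-1,0,-0.12,-0.022,0.34],[-1,0,-0.18,-0.033,0.51],[-1,0,-0.24,-0.044,0.68],[-1,0,-0.3,-0.055,0.85],[-1,0,-0.36,-0.066,1.02],[-1,0,-0.392,-0.074,1.19],[-1,0,-0.392,-0.074,1.263],[-1,0,-0.392,-0.074,1.263],[-1,0,-0.392,-0.074,1.263]]'
python3 - <<'E'
from h import *
m=camera_model("wrist");im=grab_frame("wrist")
cv2.imwrite("pics/w9.png",im[:,:,::-1]); print(robot.sense()["tool_pos"],robot.sense()["joint_positions"][5])
p=proj(m,[.354,-.277,.01])[0].astype(int);x,y=max(p[0]-65,0),max(p[1]-75,0);print("crop",x,y)
cv2.imwrite("pics/w9c.png",cv2.resize(im[y:y+140,x:x+130],None,fx=4,fy=4,interpolation=2)[:,:,::-1])
cv2.imwrite("pics/w9d.png",cv2.resize(im[165:370,245:395],None,fx=2.9,fy=2.9,interpolation=2)[:,:,::-1])
E
```

```text
t: 16.2
tool_pos: [0.3524, -0.3685, 0.2025]
ee_rot: [[-0.001, 0.999, 0.037], [0.001, 0.037, -0.999], [-1.0, -0.001, -0.002]]
ft_force: [1.2, 1.4, -0.5]
finger_gap: 0.0531
[ 0.35256722 -0.36853758  0.20273061] -0.979965106751237
crop 259 7
```

View pics/w9c.png

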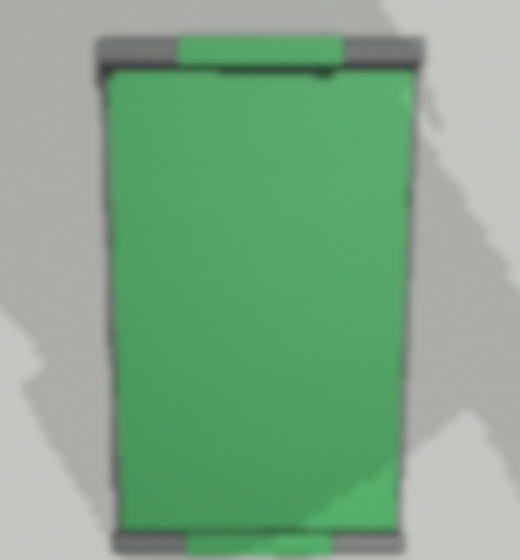

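View pics/w9d.png

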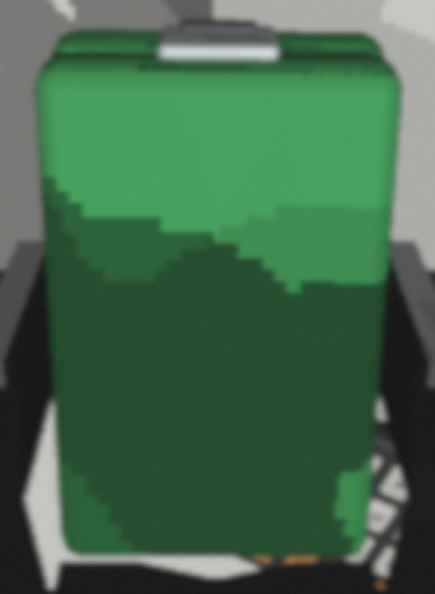

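View pics/w9.png

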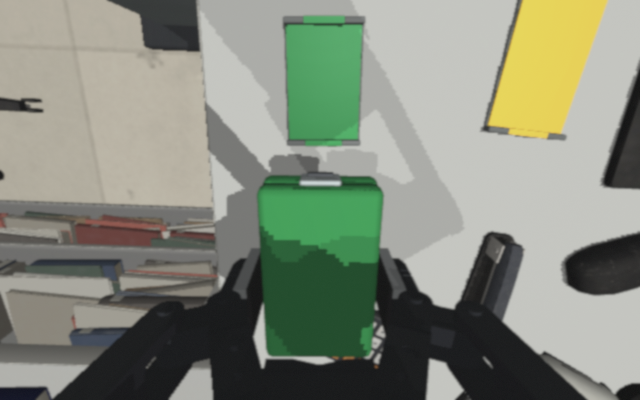

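```bash
cat >> h.py <<'E'
def rel(m,c,d):
    s=robot.sense();R=s["ee_rot"];j=np.degrees(np.arctan2(R[1,1],R[0,1]))
    print("case rel tcp tool y,z mm",np.round(1000*(R.T@np.r_[c-s["tool_pos"][:2],0])[1:],1),"case long rel jaw+90:",round((d-j-90+90)%180-90,2))
E
python3 - <<'E'
from h import *
m=camera_model("wrist");s=robot.sense()
a,da=quad(m,np.array([[96,38],[425,38],[404,550],[113,550]])/4+[259,7],.014,.122,.078)
c,d=quad(m,np.array([[38,73],[400,73],[368,556],[66,556]])/2.9+[245,165],s["tool_pos"][2]+.0201,.09,.054);rel(m,c,d)
go(a[0],a[1],.015,da-90)
E
```

```text
centre [ 0.3533 -0.2788] deg -87.84 rms mm 1.03 sides [77.3, 120.0, 77.3, 120.1]
centre [ 0.3526 -0.3688] deg -87.96 rms mm 1.64 sides [51.5, 87.5, 52.3, 87.5]
case rel tcp tool y,z mm [0.  0.2] case long rel jaw+90: -0.08
shift mm [187.8   4.2 -89.5]
turn deg -0.04 rad -0.0008 alt 3.1408 q6 -0.979965106751237
```

```bash
python3 -m handwheel '[[-1,0,0.0045,-0.05,0],[-1,0,0.0045,-0.0898,0],[-1,0.05,0.0045,-0.0898,0],[-1,0.1,0.0045,-0.0898,0],[-1,0.15,0.0045,-0.0898,0],[-1,0.17,0.0045,-0.0898,0],[-1,0.178,0.0045,-0.0898,0],[-1,0.184,0.0045,-0.0898,0],[-1,0.188,0.0045,-0.0898,0],[-1,0.1885,0.0045,-0.0898,0],[-1,0.1885,0.0045,-0.0898,0]]'
python3 - <<'E'
from h import *
cv2.imwrite("pics/w10.png",grab_frame("wrist")[:,:,::-1])
E
```

```text
t: 17.62
tool_pos: [0.3543, -0.2798, 0.0153]
ee_rot: [[0.001, 0.999, 0.035], [-0.001, 0.035, -0.999], [-1.0, 0.001, 0.001]]
ft_force: [0.3, 0.5, -1.1]
finger_gap: 0.0532
```

View pics/w10.png

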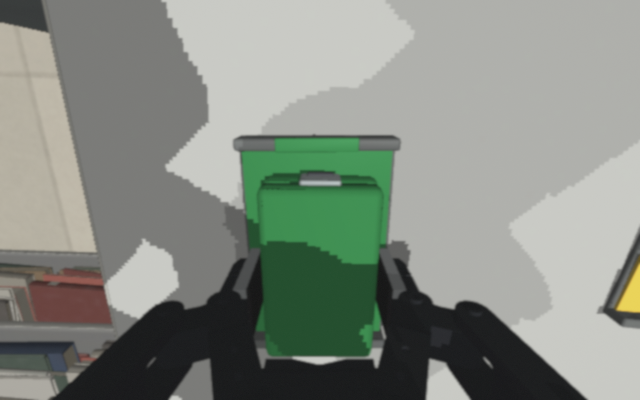

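Green hovers centred over its pad at (318,265). Lower it with a 1 mm correction.

```bash
python3 -m handwheel '[[-1,0.001,0,-0.001,0],[-1,0.002,0,-0.001,0],[-1,0.003,0,-0.001,0],[-1,0.0035,0,-0.001,0],[-1,0.0035,0,-0.001,0]]'
```

```text
t: 18.3
tool_pos: [0.3539, -0.2785, 0.0118]
ee_rot: [[0.0, 0.999, 0.035], [-0.0, 0.035, -0.999], [-1.0, 0.0, 0.0]]
ft_force: [-0.8, 0.1, 7.9]
finger_gap: 0.053
```

Contact (8 N). Release and rise.

```bash
python3 -m handwheel '[[0.25,0,0,0,0],[0.3,0,0,0,0],[0.45,0,0,0,0],[0.6,0,0,0,0],[0.8,0,0,0,0],[0.8,-0.03,0,0,0],[1,-0.09,0,0,0],[1,-0.15,0,0,0],[1,-0.2,0,0,0],[1,-0.23,0,0,0],[1,-0.23,0,0,0],[1,-0.23,0,0,0]]'
python3 - <<'E'
from h import *
m=camera_model("wrist");cv2.imwrite("pics/w11.png",grab_frame("wrist")[:,:,::-1])
go(.48,-.012,.23,76)
E
```

```text
t: 19.8
tool_pos: [0.3534, -0.2779, 0.2405]
ee_rot: [[-0.001, 0.999, 0.035], [0.001, 0.035, -0.999], [-1.0, -0.001, -0.001]]
ft_force: [0.8, -0.2, -0.4]
finger_gap: 0.0853
shift mm [  10.3  136.  -261.1]
turn deg -74.0 rad -1.2915 alt 1.8501 q6 -0.8550758524238543
```

View pics/w11.png

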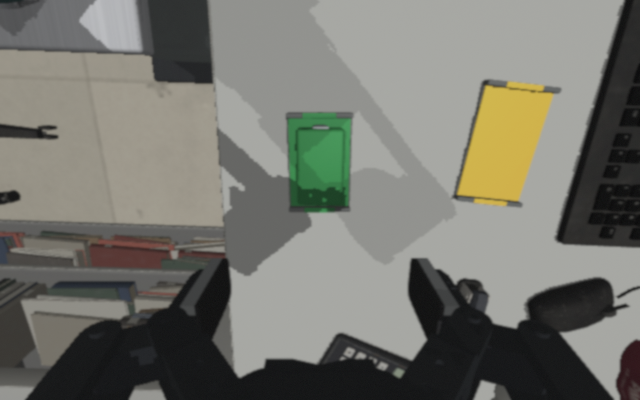

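Green is set down in its cradle at (320,165). Back to the pile for yellow.

```bash
python3 -m handwheel '[[1,0,0.027,-0.052,-0.18],[1,0,0.054,-0.104,-0.36],[1,0,0.082,-0.156,-0.54],[1,0,0.11,-0.208,-0.72],[1,0.01,0.136,-0.261,-0.9],[1,0.01,0.136,-0.261,-1.08],[1,0.01,0.136,-0.261,-1.26],[1,0.01,0.136,-0.261,-1.29],[1,0.01,0.136,-0.261,-1.29],[1,0.01,0.136,-0.261,-1.29]]'
python3 - <<'E'
from h import *
m=camera_model("wrist");im=grab_frame("wrist");cv2.imwrite("pics/w12.png",im[:,:,::-1])
p=proj(m,[.528,-.014,.058])[0].astype(int)
x,y=p[0]-70,p[1]-75
print("crop",x,y);cv2.imwrite("pics/w12c.png",cv2.resize(im[y:y+145,x:x+140],None,fx=4,fy=4,interpolation=2)[:,:,::-1])
E
```

```text
t: 21.1
tool_pos: [0.4805, -0.0131, 0.231]
ee_rot: [[-0.001, 0.246, 0.969], [0.0, 0.969, -0.246], [-1.0, -0.0, -0.001]]
ft_force: [0.2, 0.1, -0.5]
finger_gap: 0.085
crop 259 141
```

View pics/w12c.png

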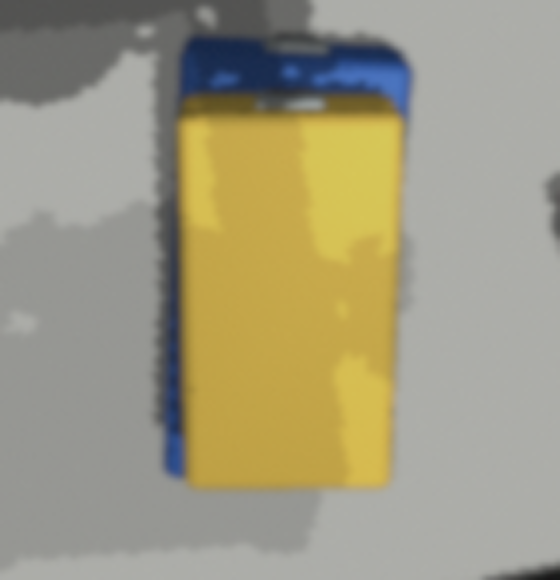

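```bash
python3 - <<'E'
from h import *
m=camera_model("wrist")
c,d=quad(m,np.array([[179,113],[405,115],[391,489],[185,489]])/4+[259,141],.058,.112,.06)
go(c[0],c[1],.036,d+90)
E
```

```text
centre [ 0.5308 -0.0124] deg -14.13 rms mm 0.86 sides [58.7, 110.4, 59.4, 110.9]
shift mm [195.1  13.1  48.6]
turn deg -0.08 rad -0.0014 alt 3.1402 q6 -1.4939233894068538
```

```bash
python3 -m handwheel '[[1,0.03,0.013,0.048,0],[1,0.08,0.013,0.048,0],[1,0.13,0.013,0.048,0],[1,0.165,0.013,0.048,0],[1,0.182,0.013,0.048,0],[1,0.19,0.013,0.048,0],[1,0.195,0.013,0.048,0],[1,0.195,0.013,0.048,0]]'
python3 - <<'E'
from h import *
cv2.imwrite("pics/w13.png",grab_frame("wrist")[:,:,::-1])
E
```

```text
t: 22.15
tool_pos: [0.5309, -0.0121, 0.0367]
ee_rot: [[0.001, 0.244, 0.97], [-0.0, 0.97, -0.244], [-1.0, 0.0, 0.001]]
ft_force: [0.2, -0.4, 0.5]
finger_gap: 0.0854
```

View pics/w13.png

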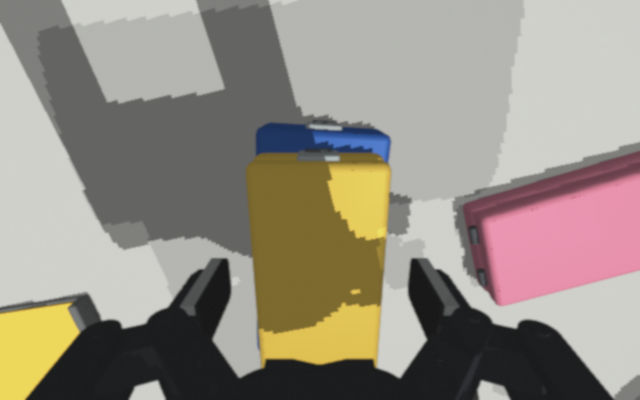

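Yellow is centred between the fingers at (318,260). Close and lift.

```bash
python3 -m handwheel '[[-1,0.0005,0,0,0],[-1,0.0005,0,0,0],[-1,0.0005,0,0,0],[-1,0.0005,0,0,0],[-1,0.0005,0,0,0],[-1,0.0005,0,0,0]]' 45
python3 -m handwheel '[[-1,-0.01,0,0,0],[-1,-0.03,0,0,0],[-1,-0.07,0,0,0],[-1,-0.12,0,0,0],[-1,-0.17,0,0,0],[-1,-0.18,0,0,0],[-1,-0.18,0,0,0]]'
python3 - <<'E'
from h import *
go(.573,-.36,.215,-4); s=robot.sense();print(s["finger_gap"])
E
```

```text
t: 22.95
tool_pos: [0.5309, -0.0121, 0.0366]
ee_rot: [[0.001, 0.243, 0.97], [-0.0, 0.97, -0.243], [-1.0, -0.0, 0.001]]
ft_force: [-0.2, -1.4, 6.0]
finger_gap: 0.0589
t: 23.82
tool_pos: [0.5304, -0.0119, 0.2162]
ee_rot: [[0.001, 0.243, 0.97], [-0.0, 0.97, -0.243], [-1.0, -0.0, 0.001]]
ft_force: [0.3, -0.4, -2.1]
finger_gap: 0.0586
shift mm [   1.3 -327.2  126. ]
turn deg 79.92 rad 1.3949 alt -1.7467 q6 -1.477677189618645
0.05864406506758257
```

```bash
python3 -m handwheel '[[-1,0,-0.055,0.021,0.175],[-1,0,-0.11,0.042,0.35],[-1,0,-0.165,0.063,0.525],[-1,0,-0.22,0.084,0.7],[-1,0,-0.275,0.105,0.875],[-1,0,-0.327,0.126,1.05],[-1,0,-0.327,0.126,1.225],[-1,0,-0.327,0.126,1.395],[-1,0,-0.327,0.126,1.395],[-1,0,-0.327,0.126,1.395]]'
python3 - <<'E'
from h import *
m=camera_model("wrist");im=grab_frame("wrist")
cv2.imwrite("pics/w14.png",im[:,:,::-1]); print(robot.sense()["tool_pos"],robot.sense()["joint_positions"][5])
p=proj(m,[.573,-.25,.01])[0].astype(int);x,y=max(p[0]-65,0),max(p[1]-75,0);print("crop",x,y)
cv2.imwrite("pics/w14c.png",cv2.resize(im[y:y+150,x:x+130],None,fx=3.8,fy=3.8,interpolation=2)[:,:,::-1])
cv2.imwrite("pics/w14d.png",cv2.resize(im[150:385,235:405],None,fx=2.5,fy=2.5,interpolation=2)[:,:,::-1])
E
```

```text
t: 25.08
tool_pos: [0.5725, -0.3591, 0.2142]
ee_rot: [[-0.002, 0.998, -0.067], [0.002, -0.066, -0.998], [-1.0, -0.002, -0.001]]
ft_force: [0.6, 0.7, -2.1]
finger_gap: 0.059
[ 0.57269228 -0.35924484  0.21471715] -0.595150773424672
crop 248 0
```

View pics/w14c.png

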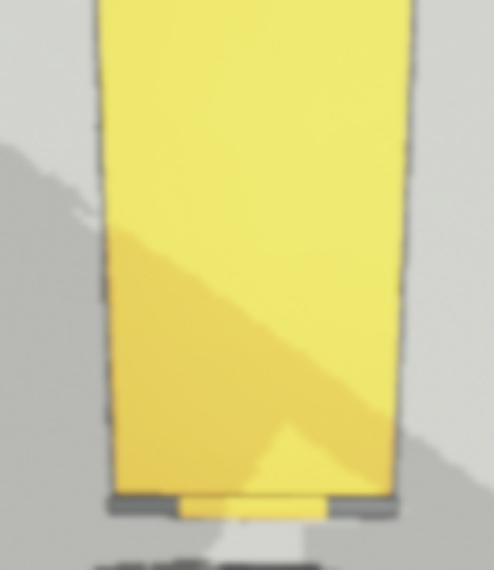

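View pics/w14d.png

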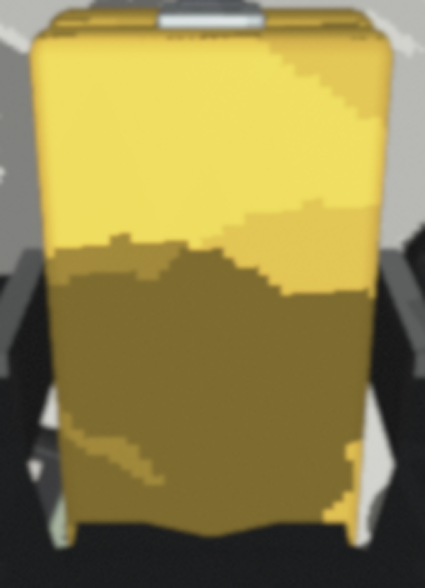

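View pics/w14.png

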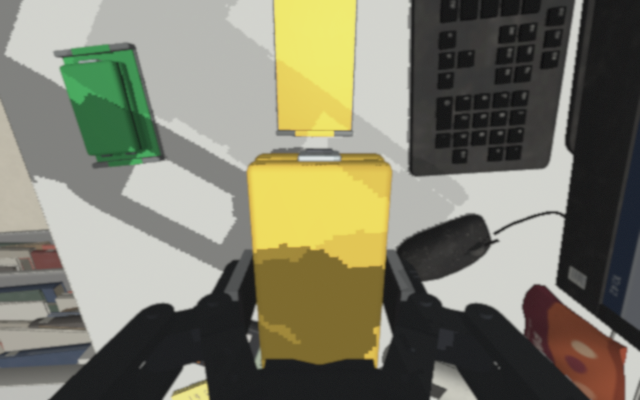

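The far end of the cradle is out of view, so I'll rise 8 cm.

```bash
python3 -m handwheel '[[-1,-0.05,0,-0.01,0],[-1,-0.08,0,-0.01,0],[-1,-0.08,0,-0.01,0],[-1,-0.08,0,-0.01,0]]'
python3 - <<'E'
from h import *
m=camera_model("wrist");im=grab_frame("wrist")
p=proj(m,[.573,-.25,.01])[0].astype(int);x,y=max(p[0]-65,0),max(p[1]-75,0);print("crop",x,y)
cv2.imwrite("pics/w15c.png",cv2.resize(im[y:y+150,x:x+130],None,fx=3.8,fy=3.8,interpolation=2)[:,:,::-1])
E
```

```text
t: 25.62
tool_pos: [0.5732, -0.3492, 0.2945]
ee_rot: [[-0.002, 0.998, -0.069], [0.001, -0.069, -0.998], [-1.0, -0.002, -0.001]]
ft_force: [-0.1, 0.3, -2.4]
finger_gap: 0.0588
crop 249 3
```

View pics/w15c.png

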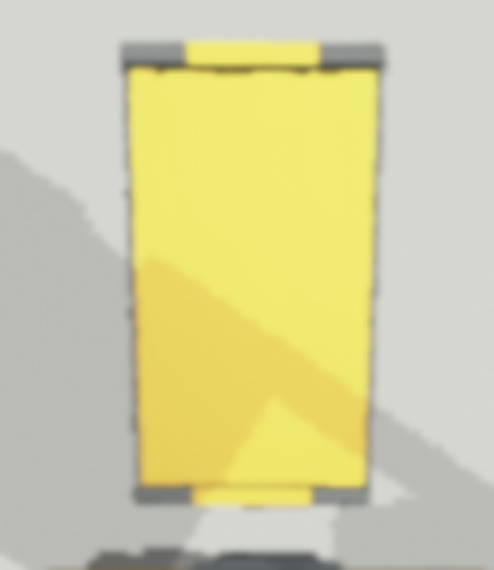

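```bash
python3 - <<'E'
from h import *
m=camera_model("wrist");s=robot.sense()
a,da=quad(m,np.array([[121,43],[385,43],[369,503],[134,503]])/3.8+[249,3],.014,.144,.084)
e=back(m,np.array([[32,42],[392,42]])/2.5+[235,150],s["tool_pos"][2]+.0214)
for q in e: print("near corner in tool y,z",np.round(1000*(s["ee_rot"].T@np.r_[q-s["tool_pos"][:2],0])[1:],1))
go(a[0],a[1],.018,da-90)
E
```

```text
centre [ 0.5737 -0.2497] deg 85.73 rms mm 0.67 sides [83.1, 143.1, 83.0, 143.2]
near corner in tool y,z [-28.8 -53.6]
near corner in tool y,z [ 28.5 -53.6]
shift mm [276.1  -5.4 -98.8]
turn deg 0.3 rad 0.0052 alt -3.1364 q6 -0.580764209934288
```

```bash
python3 -m handwheel '[[-1,0.02,-0.0054,-0.05,0.005],[-1,0.06,-0.0054,-0.0993,0.005],[-1,0.11,-0.0054,-0.0993,0.005],[-1,0.16,-0.0054,-0.0993,0.005],[-1,0.21,-0.0054,-0.0993,0.005],[-1,0.25,-0.0054,-0.0993,0.005],[-1,0.265,-0.0054,-0.0993,0.005],[-1,0.272,-0.0054,-0.0993,0.005],[-1,0.277,-0.0054,-0.0993,0.005],[-1,0.278,-0.0054,-0.0993,0.005],[-1,0.278,-0.0054,-0.0993,0.005]]'
python3 - <<'E'
from h import *
cv2.imwrite("pics/w16.png",grab_frame("wrist")[:,:,::-1]);go(.5738,-.2492,.0126)
E
```

```text
t: 27.05
tool_pos: [0.576, -0.2508, 0.0188]
ee_rot: [[0.001, 0.997, -0.075], [-0.001, -0.075, -0.997], [-1.0, 0.001, 0.001]]
ft_force: [-0.3, 0.6, -2.3]
finger_gap: 0.059
shift mm [ 6.1 -2.2 -1.4]
```

View pics/w16.png

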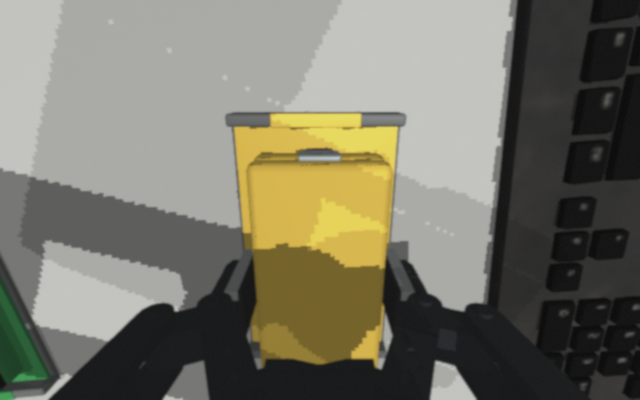

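Yellow hovers over its pad at (318,255), about 2 mm right of the cradle centre. I'll let it settle and lower part of the way.

```bash
python3 -m handwheel '[[-1,0.002,-0.001,-0.001,0],[-1,0.003,-0.001,-0.001,0],[-1,0.003,-0.001,-0.001,0]]'
python3 - <<'E'
from h import *
go(.5738,-.2492,.0126)
E
```

```text
t: 27.48
tool_pos: [0.5743, -0.2493, 0.0147]
ee_rot: [[-0.0, 0.997, -0.075], [0.0, -0.075, -0.997], [-1.0, -0.0, 0.0]]
ft_force: [-0.2, -0.2, -1.3]
finger_gap: 0.0588
shift mm [ 2.1 -0.5 -0. ]
```

```bash
python3 -m handwheel '[[-1,0.001,0,0,0],[-1,0.0018,0,0,0],[-1,0.0024,0,0,0],[-1,0.0024,0,0,0]]'
```

```text
t: 27.98
tool_pos: [0.5745, -0.2494, 0.0126]
ee_rot: [[-0.0, 0.997, -0.075], [-0.0, -0.075, -0.997], [-1.0, 0.0, 0.0]]
ft_force: [-1.3, 1.2, 1.4]
finger_gap: 0.0588
```

```bash
python3 -m handwheel '[[-1,0.0005,0,0,0],[-1,0.0005,0,0,0]]'
python3 -m handwheel '[[0.35,0,0,0,0],[0.4,0,0,0,0],[0.55,0,0,0,0],[0.7,0,0,0,0],[0.9,0,0,0,0],[1,-0.03,0,0,0],[1,-0.09,0,0,0],[1,-0.15,0,0,0],[1,-0.2,0,0,0],[1,-0.23,0,0,0],[1,-0.23,0,0,0],[1,-0.23,0,0,0]]'
python3 - <<'E'
from h import *
m=camera_model("wrist");cv2.imwrite("pics/w17.png",grab_frame("wrist")[:,:,::-1])
go(.47,-.012,.22,76)
E
```

```text
t: 28.22
tool_pos: [0.5744, -0.2493, 0.0126]
ee_rot: [[0.0, 0.997, -0.075], [-0.0, -0.075, -0.997], [-1.0, 0.0, 0.0]]
ft_force: [-1.8, 0.1, 5.3]
finger_gap: 0.0586
t: 29.72
tool_pos: [0.5738, -0.2489, 0.2407]
ee_rot: [[-0.002, 0.997, -0.075], [0.001, -0.075, -0.997], [-1.0, -0.002, -0.001]]
ft_force: [0.4, 0.2, -0.1]
finger_gap: 0.0855
shift mm [  20.7 -120.8 -228.3]
turn deg -80.3 rad -1.4015 alt 1.7401 q6 -0.44464768860189835
```

View pics/w17.png

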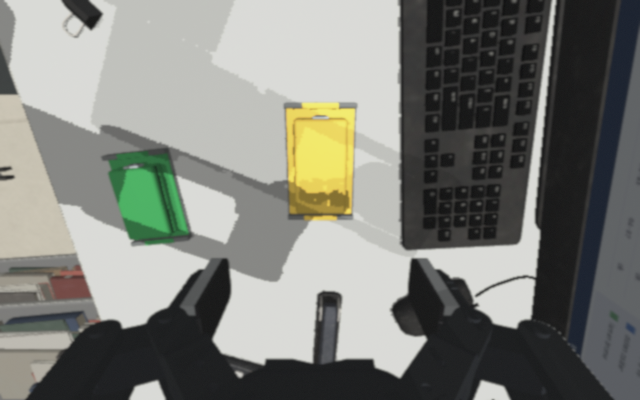

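Yellow is centred in its cradle at (320,160). Blue is next.

```bash
python3 -m handwheel '[[1,0,-0.025,-0.046,-0.175],[1,0,-0.05,-0.092,-0.35],[1,0,-0.075,-0.138,-0.525],[1,0.01,-0.1,-0.184,-0.7],[1,0.02,-0.121,-0.228,-0.875],[1,0.02,-0.121,-0.228,-1.05],[1,0.02,-0.121,-0.228,-1.225],[1,0.02,-0.121,-0.228,-1.4],[1,0.02,-0.121,-0.228,-1.4],[1,0.02,-0.121,-0.228,-1.4]]'
python3 - <<'E'
from h import *
m=camera_model("wrist");im=grab_frame("wrist");cv2.imwrite("pics/w18.png",im[:,:,::-1])
p=proj(m,[.528,-.014,.03])[0].astype(int)
x,y=p[0]-70,p[1]-75
print("crop",x,y);cv2.imwrite("pics/w18c.png",cv2.resize(im[y:y+145,x:x+140],None,fx=4,fy=4,interpolation=2)[:,:,::-1])
E
```

```text
t: 31.02
tool_pos: [0.4703, -0.0128, 0.2211]
ee_rot: [[-0.002, 0.247, 0.969], [0.0, 0.969, -0.247], [-1.0, -0.0, -0.002]]
ft_force: [0.0, -0.1, -0.7]
finger_gap: 0.0857
crop 260 144
```

View pics/w18c.png

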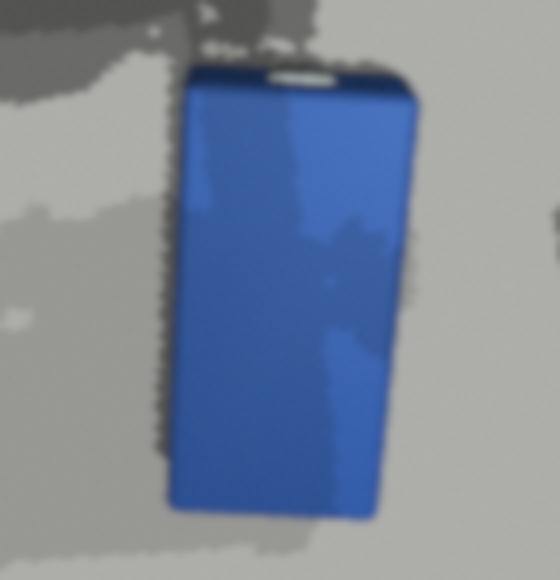

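```bash
python3 - <<'E'
from h import *
m=camera_model("wrist")
c,d=quad(m,np.array([[185,87],[417,99],[376,519],[166,509]])/4+[260,144],.030,.136,.066)
go(c[0],c[1],.009,d+90)
E
```

```text
centre [ 0.533  -0.0146] deg -17.29 rms mm 1.92 sides [63.7, 132.7, 64.8, 132.5]
shift mm [212.2  13.8  61.3]
turn deg 3.04 rad 0.0531 alt -3.0885 q6 -1.4962876737416286
```

```bash
python3 -m handwheel '[[1,0.03,0.0137,0.0605,0.053],[1,0.08,0.0137,0.0605,0.053],[1,0.13,0.0137,0.0605,0.053],[1,0.175,0.0137,0.0605,0.053],[1,0.195,0.0137,0.0605,0.053],[1,0.205,0.0137,0.0605,0.053],[1,0.212,0.0137,0.0605,0.053],[1,0.212,0.0137,0.0605,0.053]]'
python3 - <<'E'
from h import *
cv2.imwrite("pics/w19.png",grab_frame("wrist")[:,:,::-1])
E
```

```text
t: 32.08
tool_pos: [0.5332, -0.0144, 0.0102]
ee_rot: [[0.001, 0.295, 0.956], [-0.0, 0.956, -0.295], [-1.0, -0.0, 0.001]]
ft_force: [-0.6, -0.2, 0.7]
finger_gap: 0.0857
```

View pics/w19.png

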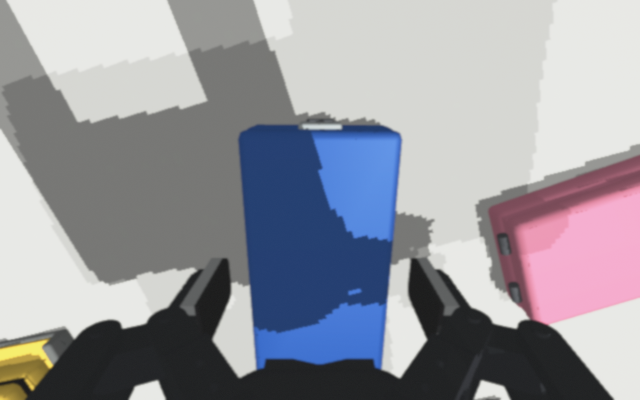

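Blue is centred between the fingers at (318,240). Close and lift.

```bash
python3 -m handwheel '[[-1,0.001,0,0,0],[-1,0.001,0,0,0],[-1,0.001,0,0,0],[-1,0.001,0,0,0],[-1,0.001,0,0,0],[-1,0.001,0,0,0]]' 50
python3 -m handwheel '[[-1,-0.01,0,0,0],[-1,-0.03,0,0,0],[-1,-0.07,0,0,0],[-1,-0.12,0,0,0],[-1,-0.17,0,0,0],[-1,-0.22,0,0,0],[-1,-0.25,0,0,0],[-1,-0.27,0,0,0],[-1,-0.27,0,0,0]]'
python3 - <<'E'
from h import *
go(.375,.19,.28,-.5); s=robot.sense();print(s["finger_gap"])
E
```

```text
t: 32.88
tool_pos: [0.5335, -0.0145, 0.0099]
ee_rot: [[0.001, 0.295, 0.956], [-0.0, 0.956, -0.295], [-1.0, 0.0, 0.002]]
ft_force: [-0.8, -0.4, 5.4]
finger_gap: 0.0648
t: 34.0
tool_pos: [0.5334, -0.0144, 0.2806]
ee_rot: [[0.003, 0.294, 0.956], [-0.001, 0.956, -0.294], [-1.0, 0.0, 0.003]]
ft_force: [-0.8, -0.5, -4.1]
finger_gap: 0.0648
shift mm [  -0.   148.7 -211.5]
turn deg 73.38 rad 1.2808 alt -1.8608 q6 -1.428373532442525
0.06478198501018599
```

```bash
python3 -m handwheel '[[-1,0,0.03,-0.042,0.17],[-1,0,0.06,-0.084,0.34],[-1,0,0.09,-0.126,0.51],[-1,0,0.12,-0.168,0.68],[-1,0,0.149,-0.211,0.85],[-1,0,0.149,-0.211,1.02],[-1,0,0.149,-0.211,1.19],[-1,0,0.149,-0.211,1.28],[-1,0,0.149,-0.211,1.28],[-1,0,0.149,-0.211,1.28]]'
python3 - <<'E'
from h import *
m=camera_model("wrist");im=grab_frame("wrist")
cv2.imwrite("pics/w20.png",im[:,:,::-1]); print(robot.sense()["tool_pos"],robot.sense()["joint_positions"][5])
p=proj(m,[.355,.299,.01])[0].astype(int);x,y=max(p[0]-65,0),max(p[1]-75,0);print("crop",x,y)
cv2.imwrite("pics/w20c.png",cv2.resize(im[y:y+150,x:x+130],None,fx=3.8,fy=3.8,interpolation=2)[:,:,::-1])
E
```

```text
t: 35.25
tool_pos: [0.3745, 0.19, 0.2782]
ee_rot: [[-0.001, 1.0, -0.006], [-0.001, -0.006, -1.0], [-1.0, -0.001, 0.001]]
ft_force: [0.6, 1.2, -5.1]
finger_gap: 0.0647
[0.3747136  0.18999529 0.27838085] 0.31132888409515636
crop 238 0
```

View pics/w20c.png

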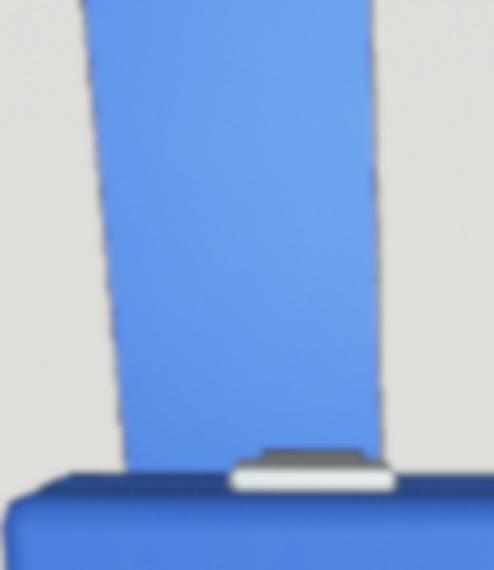

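View pics/w20.png

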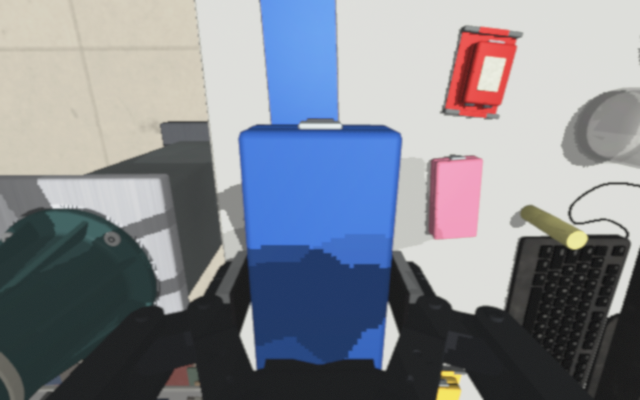

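Height is needed to see both stops beyond the held case.

```bash
python3 -m handwheel '[[-1,-0.05,0,0.01,0],[-1,-0.1,0,0.02,0],[-1,-0.15,0,0.022,0],[-1,-0.155,0,0.022,0],[-1,-0.155,0,0.022,0]]'
python3 - <<'E'
from h import *
m=camera_model("wrist");im=grab_frame("wrist")
cv2.imwrite("pics/w21.png",im[:,:,::-1]); print(robot.sense()["tool_pos"],robot.sense()["joint_positions"][5])
cv2.imwrite("pics/w21c.png",cv2.resize(im[0:150,235:365],None,fx=3.8,fy=3.8,interpolation=2)[:,:,::-1])
E
```

```text
t: 35.92
tool_pos: [0.3746, 0.1681, 0.4332]
ee_rot: [[-0.001, 1.0, -0.008], [-0.0, -0.008, -1.0], [-1.0, -0.001, 0.0]]
ft_force: [0.1, 0.2, -4.4]
finger_gap: 0.0648
[0.37413867 0.1680167  0.43225302] 0.26094864332482515
```

View pics/w21c.png

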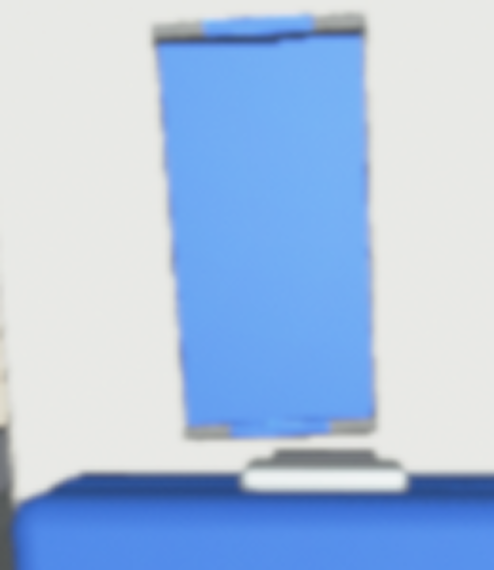

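```bash
python3 - <<'E'
from h import *
m=camera_model("wrist");s=robot.sense()
a,da=quad(m,np.array([[154,24],[364,13],[375,431],[186,438]])/3.8+[235,0],.014,.168,.09)
e=back(m,[[241,134],[401,134]],s["tool_pos"][2]+.0201)
for q in e: print("near corner",np.round(1000*(s["ee_rot"].T@np.r_[q-s["tool_pos"][:2],0])[1:],1))
go(a[0],a[1],.2,da-90);go(.3545,.2992,.2,da-90)
E
```

```text
centre [0.3517 0.297 ] deg -87.99 rms mm 1.62 sides [87.1, 167.3, 86.9, 166.5]
near corner [-30.8 -66.4]
near corner [ 31.4 -66.5]
shift mm [ 232.2  -22.8 -129. ]
turn deg -2.44 rad -0.0427 alt 3.0989 q6 0.26094864332482515
shift mm [ 232.2  -20.  -131.2]
turn deg -2.44 rad -0.0427 alt 3.0989 q6 0.26094864332482515
```

```bash
python3 -m handwheel '[[-1,0.02,-0.01,-0.05,-0.03],[-1,0.05,-0.022,-0.1,-0.03],[-1,0.09,-0.022,-0.13,-0.03],[-1,0.15,-0.022,-0.13,-0.03],[-1,0.21,-0.022,-0.13,-0.03],[-1,0.27,-0.022,-0.13,-0.03],[-1,0.32,-0.022,-0.13,-0.03],[-1,0.36,-0.022,-0.13,-0.03],[-1,0.38,-0.022,-0.13,-0.03],[-1,0.38,-0.022,-0.13,-0.03],[-1,0.38,-0.022,-0.13,-0.03]]'
python3 - <<'E'
from h import *
m=camera_model("wrist");im=grab_frame("wrist")
cv2.imwrite("pics/w22.png",im[:,:,::-1]);cv2.imwrite("pics/w22c.png",cv2.resize(im[50:250,200:440],None,fx=3.2,fy=3,interpolation=2)[:,:,::-1]);s=robot.sense();print(s["tool_pos"],s["ee_rot"][:2,1])
E
```

```text
t: 37.35
tool_pos: [0.3537, 0.2983, 0.0539]
ee_rot: [[-0.001, 1.0, 0.022], [-0.0, 0.022, -1.0], [-1.0, -0.001, 0.0]]
ft_force: [1.0, 0.2, -3.9]
finger_gap: 0.0643
[0.35421255 0.29854701 0.05437712] [0.99975522 0.02211588]
```

View pics/w22c.png

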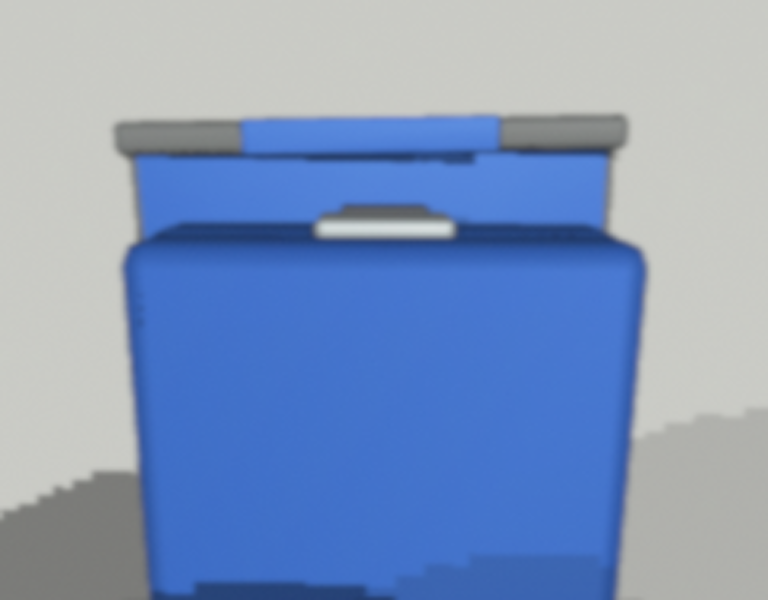

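```bash
python3 - <<'E'
from h import *
m=camera_model("wrist");s=robot.sense();R=s["ee_rot"]
sc=np.array([3.2,3.])
o=back(m,np.array([[115,123],[627,116]])/sc+[200,50],.014)
print("stop outer corners",o, "len",np.linalg.norm(o[1]-o[0]))
v=o[1]-o[0];ang=np.degrees(np.arctan2(v[1],v[0]));print("jaw-like angle of stop",ang)
n=np.array([v[1],-v[0]])/np.linalg.norm(v)
if n[1]>0:n=-n
print("cradle centre", o.mean(0)+n*.084)
e=back(m,np.array([[127,255],[645,255]])/sc+[200,50],s["tool_pos"][2]+.0201)
for q in e: print("case near corner",np.round(1000*(R.T@np.r_[q-s["tool_pos"][:2],0])[1:],1))
E
```

```text
stop outer corners [[0.30558069 0.38004732]
 [0.39450914 0.38327206]] len 0.08898690535181636
jaw-like angle of stop 2.076762243547885
cradle centre [0.35308894 0.29771487]
case near corner [-31.5 -66. ]
case near corner [ 31.6 -66.1]
```

```bash
python3 -m handwheel '[[-1,0.015,0,0,-0.014],[-1,0.025,0,0,-0.014],[-1,0.031,0,0,-0.014],[-1,0.034,0,0,-0.014],[-1,0.034,0,0,-0.014],[-1,0.034,0,0,-0.014]]'
python3 - <<'E'
from h import *
go(.3533,.2980,.0159,2.1)
cv2.imwrite("pics/w23.png",grab_frame("wrist")[:,:,::-1])
E
```

```text
t: 38.15
tool_pos: [0.3541, 0.2985, 0.0201]
ee_rot: [[0.0, 0.999, 0.036], [0.0, 0.036, -0.999], [-1.0, 0.0, -0.0]]
ft_force: [0.3, 0.7, -4.5]
finger_gap: 0.0647
shift mm [ 4.2 -0.8  0.4]
turn deg -0.04 rad -0.0007 alt 3.1409 q6 0.5151056398212889
```

View pics/w23.png

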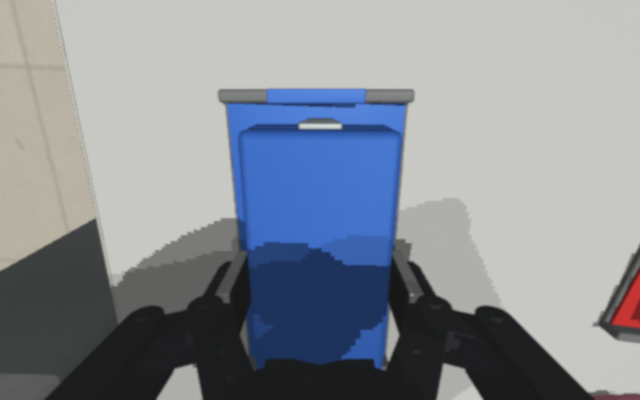

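Blue is 4 mm above its pad, sitting about 1 mm right. Correct and lower.

```bash
python3 -m handwheel '[[-1,0.001,-0.001,0,0],[-1,0.002,-0.001,0,0],[-1,0.003,-0.001,0,0],[-1,0.0038,-0.001,0,0],[-1,0.0038,-0.001,0,0]]'
```

```text
t: 38.83
tool_pos: [0.353, 0.2983, 0.016]
ee_rot: [[-0.0, 0.999, 0.036], [-0.0, 0.036, -0.999], [-1.0, -0.0, 0.0]]
ft_force: [-0.2, 1.0, -4.1]
finger_gap: 0.0646
```

```bash
python3 -m handwheel '[[-1,0.0005,0,0,0],[-1,0.001,0,0,0],[-1,0.001,0,0,0]]'
```

```text
t: 39.2
tool_pos: [0.353, 0.2983, 0.0159]
ee_rot: [[0.0, 0.999, 0.036], [0.0, 0.036, -0.999], [-1.0, 0.0, -0.0]]
ft_force: [-1.4, -1.8, 10.0]
finger_gap: 0.0648
```

Contact. Release and rise.

```bash
python3 -m handwheel '[[0.5,0,0,0,0],[0.6,0,0,0,0],[0.7,0,0,0,0],[0.85,0,0,0,0],[1,0,0,0,0],[1,0,0,0,0],[1,-0.03,0,0,0],[1,-0.08,0,0,0],[1,-0.13,0,0,0],[1,-0.18,0,0,0],[1,-0.22,0,0,0],[1,-0.25,0,0,0],[1,-0.25,0,0,0],[1,-0.25,0,0,0]]'
python3 - <<'E'
from h import *
im=grab_frame("wrist");cv2.imwrite("pics/w24.png",im[:,:,::-1])
im=grab_frame("top");m=camera_model("top");cv2.imwrite("pics/top_end.png",im[:,:,::-1])
cv2.imwrite("pics/top_endc.png",cv2.resize(im[120:300,180:450],None,fx=2.9,fy=2.9,interpolation=2)[:,:,::-1])
E
```

```text
t: 40.95
tool_pos: [0.3524, 0.298, 0.2643]
ee_rot: [[-0.001, 0.999, 0.036], [-0.001, 0.036, -0.999], [-1.0, -0.001, 0.001]]
ft_force: [-0.5, -0.5, 0.3]
finger_gap: 0.0856
```

View pics/w24.png

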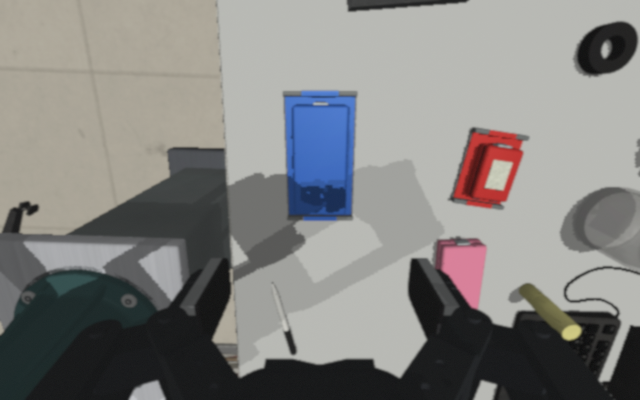

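View pics/top_endc.png

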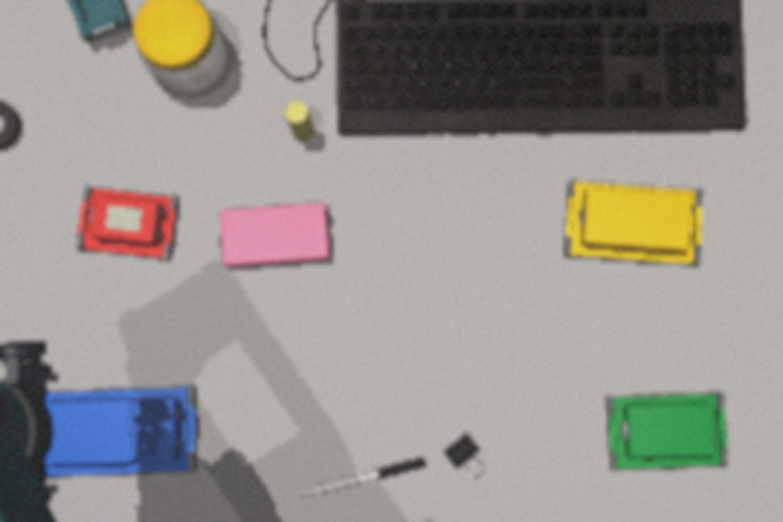

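```bash
python3 - <<'E'
from h import *
m=camera_model("wrist");im=grab_frame("wrist")
cv2.imwrite("pics/w25c.png",cv2.resize(im[85:225,275:365],None,fx=4.2,fy=4.2,interpolation=2)[:,:,::-1])
for n,s_ in (("w6",(110,280)),("w11",(105,280)),("w17",(95,280))):
    a=cv2.imread(f"pics/{n}.png");y,x=s_;cv2.imwrite(f"pics/{n}z.png",cv2.resize(a[y:y+130,x:x+85],None,fx=4,fy=4,interpolation=2))
z=[cv2.imread(f"pics/{n}z.png") for n in("w6","w11","w17")];cv2.imwrite("pics/zz.png",np.hstack([z[0][:,:260],z[1][:,:260],z[2][:,:280]]) if 0 else cv2.resize(np.hstack(z),(780,398)))
E
```

```text
(no output)
```

View pics/w25c.png

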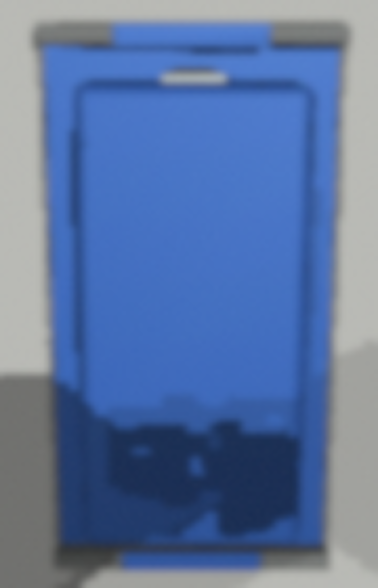

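View pics/zz.png

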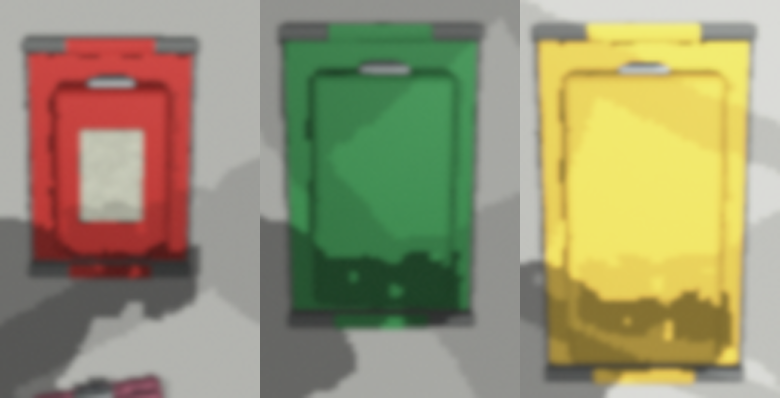

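```bash
python3 - <<'E'
from h import *
m=camera_model("wrist")
f=lambda p:np.array(p)/4.2+[275,85]
a,da=quad(m,f([[33,23],[349,23],[328,568],[55,568]]),.014,.168,.09)
e=back(m,f([[76,88],[314,88]]),.036)
v=e[1]-e[0];n=np.array([v[1],-v[0]])/np.linalg.norm(v);n*=-np.sign(n[1])
print(e,np.degrees(np.arctan2(v[1],v[0])),"case centre",e.mean(0)+n*.067,"width",np.linalg.norm(v))
mt=camera_model("top");im=grab_frame("top")
for c,z in (("red",.032),("green",.032),("yellow",.034)):
    for q,zz in (("case_",z),("cradle_",.008)):
        spotter_r=[np.round(mt["R"].T@(np.array(r["at"])-mt["t"]),4) for r in spotter.landmark_of(q+c,"top")[:2]]
        print(q+c,spotter_r)
for q in ("jar_yellow","glue_stick"): print(q,[np.round(mt["R"].T@(np.array(r["at"])-mt["t"]),4) for r in spotter.landmark_of(q,"top")[:1]])
print(robot.sense()["t"])
E
```

```text
centre [0.3527 0.2978] deg -87.81 rms mm 0.58 sides [89.7, 167.3, 88.7, 167.5]
[[0.31887104 0.36353842]
 [0.3835473  0.36589096]] 2.08316286924216 case centre [0.35364462 0.29775897] width 0.06471903263805066
case_red [array([0.5764, 0.2897, 0.0043])]
cradle_red [array([0.5747, 0.2912, 0.001 ])]
case_green [array([ 0.3531, -0.2822,  0.0026])]
cradle_green [array([ 0.3479, -0.2788, -0.0022]), array([6.765e-01, 1.089e-01, 5.000e-04])]
case_yellow [array([5.619e-01, 1.337e-01, 5.000e-04]), array([ 0.5767, -0.2463,  0.008 ])]
cradle_yellow [array([ 0.5703, -0.2508,  0.0008])]
jar_yellow [array([ 0.7569,  0.232 , -0.0067])]
glue_stick [array([0.6734, 0.109 , 0.0008])]
41.55
```

```bash
python3 -c "
from workcell import robot
print(robot.finish_job())"
```

```text
the job is handed in; nothing more can be done
None
```

I took the pile apart from the top down: red, green, yellow, then blue. Each case was lowered to light contact (about 4–10 N) in the cradle of its own colour and only then released. The job was handed in at about 41.6 s, with the gripper open and clear above the blue cradle.

**Last checks**
- **Blue:** the wrist camera showed it within about 1 mm and 0.2° of its cradle's centre.
- **Red, green and yellow:** the wrist pictures taken right after each release showed them flat and evenly placed between the end stops, judged by eye. The last top picture agrees.
- **Bystanders:** the jar, the glue stick and the pink look-alike stand where they were.

**Readings that disagreed**
- **Blue cradle:** the top and wrist cameras differed by about 3 mm and 2°. I used the wrist reading, which a closer look confirmed.
- **Network landmarks:** the final top-camera landmarks put case and cradle 2–8 mm apart: red about 2 mm, green 6 mm, yellow 8 mm. The network is good to about 4 mm per point, so I took this as noise, given the wrist pictures.
- **Yellow case:** the network's first answer for it was the pink look-alike, which I ignored.

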